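# Load sample sleds into the dry chamber through its dust flaps

### The arm

A 6-joint arm with a two-finger parallel gripper is mounted at the origin on the work surface. World frame = base frame: x ahead of the robot, y to its left, z up, the work surface at z = 0. Lengths are in mm, angles in rad, forces in N, time in s.
With the tool pointing down it reaches from about 400 to 925 mm from the base axis. Payload 3.4 kg.
Tool frame: the origin (TCP) lies on the front face of the gripper's body, between the roots of the fingers; the fingertips stand 73 mm ahead of it and the grasp point (between the pads) lies 54 mm ahead of it; x points along the fingers, y is the direction in which the jaws open and shut, and the axes are right-handed (so a half turn about x gives the same grasp; the last joint's range is limited). The gripper opens to 85 mm and grips with 20 to 120 N. Pads are 22 mm wide; open, the fingers measure 114 mm over their backs; the gripper's body (76 mm by 85 mm) begins 54 mm behind the grasp point. The pads swing forward as they close: fully open they stand 13 mm farther back than shut.
Start: joints at [-0.073, 0.307, 1.506, -0, 1.328, -0.073], TCP at [575.006, -0.025, 303.905] pointing down, gripper open.
Joint ranges: [-3.12, 3.12], [-1.05, 2.28], [0.14, 2.33], [-1.42, 4.57], [0.1, 2.73], [-2.68, 2.68]. Speed limits (rad/s): [2.57, 2.57, 3.14, 3.14, 3.14, 3.14].

### API

Orientations are given as a unit quaternion [w, x, y, z].
In Python, from rig import r gives the robot as it stands.
- The arm moves only by the tool arm_command, never from a script. Its argument "targets" is a list of rows, each an object of numbers: "x", "y", "z": the shift along the tool's x, y, z in cm; "turn": the turn about the tool's x in degrees; "jaw": the opening, from -1 (shut) to 1 (fully open). A call has exactly 5 rows; each row is the pose to reach, as a shift and turn from the pose commanded when the call began, along the tool's axes at that moment; what a row does not reach only later rows make up. A row lasts 1/8 s, in which the tool goes at most 62.5 mm and 10.7 degrees, less where a joint would pass 70% of its speed; a pose out of reach is approached as far as the arm can. A call with a gripper value outside its range is refused whole. The fingers move at their own pace and stop on an object; "newtons" is the grip in N (left out, the last holds). Time passes only in rows, so rows that repeat a pose let the fingers close, or fill a call up. It gives the time, the measured TCP pose, the force and the opening at its end, in the units of the state.
- r.sense(): the state, without advancing time (a new reading comes with each control period).
- r.capture(name): name is "scene" or "side" or "wrist"; returns (picture, depth): 480x640x3 uint8, red, green, blue; 480x640 float32, mm along the optical axis (not along the pixel's ray), 0 where there is no reading.
- r.camera_params(name): a dict with "camera_matrix" (3x3 intrinsics, pixels), "R" (3x3) and "t" (3): a world point X has camera coordinates R X + t. Camera axes: x right, y down, z forward; pixel columns grow to the right and rows downward; lengths in mm; the calibration is good to about 2 mm. The wrist camera is an equidistant fisheye: a pixel r from the principal point sees the ray r / f radians off the axis. A picture is of the moment at which its call begins: read the wrist's pose just before it. camera_params takes no time and is no camera call; for the wrist camera it gives the pose at the moment of the call.
- r.finish_job(): hands the job in, once; it reports no verdict.
The state is a dict: "time_s": time; "qpos": joint angles; "joint_velocities": joint speeds; "tau": joint torques, N m; "ee_pos": TCP position; "orientation": TCP orientation; "ft_force": force on the tool from outside, world axes, zero at the start; "wrist_torque": the same for the moment, N m; "gripper_width": finger opening in mm.
Only numpy, scipy, OpenCV 4.12 (cv2) and the standard library are available. Lean on these libraries where they do the work, as an engineer would, in place of code of your own. Each camera call takes 0.05 s, during which the arm holds its last target.

### The job

Turn the purge gas off at the valve lever before anything goes into the dry chamber. Then set every sample sled that is on the bench upright on one of the white rails outside a chamber port, nose towards the flap, one sled to a port, and push it in through the self-closing flap until the flap has dropped shut behind the tray, with only the tail bar and tab left outside. When all the sleds are in, turn the purge gas fully on again. Leave the other bench things where they are; a sled that gets knocked or slips is simply picked up again.

Things in the scene. Friction and masses are not known exactly. Their poses are not given: they have to be found in the camera images.
- chamber: low clear-walled dry chamber, aluminium frame, fixed on the bench: 263 wide (its y), 153 deep (its x), 69 high. Origin at bench level, in the front plane, at the middle of three ports 85 mm apart along y (each 77 wide, 52 high). x points straight in (push direction), z up. A sled is fully home against the back wall with its tray centre at x = 0.097; the flap drops shut once that is past about 0.083, and then keeps the sled in
- port1 (a point): centre of the rail's top face in the front plane of port 1 (chamber y = -85 mm, 20 mm above the bench), axes as the chamber's. Each port has a white rail 22 wide, 20 high, from 125 mm outside to the back wall at x = 0.147. A sled's runners straddle it (6 mm play each side), tray floor on the rail top, tray centre then 6 mm above this point. Any sled fits any port
- port2 (a point): centre of the rail's top face in the front plane of port 2 (chamber y = 0 mm, 20 mm above the bench), axes as the chamber's. Each port has a white rail 22 wide, 20 high, from 125 mm outside to the back wall at x = 0.147. A sled's runners straddle it (6 mm play each side), tray floor on the rail top, tray centre then 6 mm above this point. Any sled fits any port
- port3 (a point): centre of the rail's top face in the front plane of port 3 (chamber y = 85 mm, 20 mm above the bench), axes as the chamber's. Each port has a white rail 22 wide, 20 high, from 125 mm outside to the back wall at x = 0.147. A sled's runners straddle it (6 mm play each side), tray floor on the rail top, tray centre then 6 mm above this point. Any sled fits any port
- flap1 (a joint): grey dust flap of port 1, 72 wide, hinged along its top edge 53 mm above the bench and reaching down to 26 mm, with a notch 28 wide, 13 high at the middle of its lower edge for a sled's tail bar. Angle in rad: 0 = hanging shut, up to 1.5 = swung inwards; opens inwards only; a light spring (1 to 2 N at its edge) shuts it
- flap2 (a joint): grey dust flap of port 2, 72 wide, hinged along its top edge 53 mm above the bench and reaching down to 26 mm, with a notch 28 wide, 13 high at the middle of its lower edge for a sled's tail bar. Angle in rad: 0 = hanging shut, up to 1.5 = swung inwards; opens inwards only; a light spring (1 to 2 N at its edge) shuts it
- flap3 (a joint): grey dust flap of port 3, 72 wide, hinged along its top edge 53 mm above the bench and reaching down to 26 mm, with a notch 28 wide, 13 high at the middle of its lower edge for a sled's tail bar. Angle in rad: 0 = hanging shut, up to 1.5 = swung inwards; opens inwards only; a light spring (1 to 2 N at its edge) shuts it
- valve (a joint): purge valve lever, rad: 0 = gas off, 1.0 = fully on; stays where left, about 1 N at the ball moves it. Steel rod with a black ball 90 mm from the pivot, on a brass block (70 by 50, 25 high) behind the chamber's back wall. At 0 it leans 0.5 rad from upright towards the chamber's -y, at 1.0 0.5 rad towards its +y
- valve_tip (a point): centre of the valve lever's black ball (26 mm across) as it now stands
- valve_pivot (a point): pivot of the valve lever, 22 mm above the bench, fixed in the chamber's frame at x = 0.225, y = -0.030
- sled1_mid (a point): centre of the tray of sample sled 1, half way up (16 mm above the runners' underside). Tray 100 long (own x), 50 wide (y), straight upright sides 32 high in all, runners included; grip it across the 50 mm. Nose 50 mm ahead (+x), z up. Two dishes fixed in the tray. Sled about 0.28 kg; it stands on the bench on its runners
- sled2_mid (a point): centre of the tray of sample sled 2, half way up (16 mm above the runners' underside). Tray 100 long (own x), 50 wide (y), straight upright sides 32 high in all, runners included; grip it across the 50 mm. Nose 50 mm ahead (+x), z up. Two dishes fixed in the tray. Sled about 0.28 kg; it stands on the bench on its runners
- sled3_mid (a point): centre of the tray of sample sled 3, half way up (16 mm above the runners' underside). Tray 100 long (own x), 50 wide (y), straight upright sides 32 high in all, runners included; grip it across the 50 mm. Nose 50 mm ahead (+x), z up. Two dishes fixed in the tray. Sled about 0.28 kg; it stands on the bench on its runners
- sled1_tab (a point): on the upright black tab at the tail of sled 1: 130 mm behind the tray centre and 29 mm above it. The tab is 30 long (own x), 12 thick (y), its top 15 mm above this point and free for 23 mm below it down to the tail bar
- sled2_tab (a point): on the upright black tab at the tail of sled 2: 130 mm behind the tray centre and 29 mm above it. The tab is 30 long (own x), 12 thick (y), its top 15 mm above this point and free for 23 mm below it down to the tail bar
- sled3_tab (a point): on the upright black tab at the tail of sled 3: 130 mm behind the tray centre and 29 mm above it. The tab is 30 long (own x), 12 thick (y), its top 15 mm above this point and free for 23 mm below it down to the tail bar
- sled1: sample sled 1 (may be absent; all alike): aluminium tray on two runners (each 8 wide, 10 deep, along the outer edges; groove 34 wide between them), a tail bar 12 wide, 12 high running back low down, and an upright black tab at its end; 195 long overall. Origin under the tray centre at the runners' underside, x to the nose, z up
- sled2: sample sled 2 (may be absent; all alike): aluminium tray on two runners (each 8 wide, 10 deep, along the outer edges; groove 34 wide between them), a tail bar 12 wide, 12 high running back low down, and an upright black tab at its end; 195 long overall. Origin under the tray centre at the runners' underside, x to the nose, z up
- sled3: sample sled 3 (may be absent; all alike): aluminium tray on two runners (each 8 wide, 10 deep, along the outer edges; groove 34 wide between them), a tail bar 12 wide, 12 high running back low down, and an upright black tab at its end; 195 long overall. Origin under the tray centre at the runners' underside, x to the nose, z up
- washbottle: white plastic wash bottle, 62 across, 190 high; origin under its centre. Leave alone
- jar: glass jar with metal lid, 64 across, 75 high; origin under its centre. Leave alone
- dishes: stack of two glass dishes, 88 across, 35 high; origin under its centre. Leave alone

How it is judged:
By the outcome, as a careful person would: the job done as asked, in the order asked, and still so for the second after the job is handed in, with the robot touching nothing.
Of sled1, sled2, sled3 only 2 to 3 are there at a start; the rules pass over those that are not, and their reading is None.
At some moment in a run one of sled1, sled2, sled3 may be knocked a few centimetres aside while the robot is not near it.
Once in a run the grip may slacken for a moment while it holds something.
It also fails if it takes over 210 s, if anything falls off the work surface, if the arm or the gripper's body presses on something with over 40 N, if the wrist force passes 120 N, or if a joint passes its speed limit or range.

## Working session

There is one attempt and no reset: what is moved stays moved. The work goes in short steps, Python scripts to look and compute and a tool call to move; the robot and the scene stay as the last step left them, time stands still between calls to the robot, and variables do not carry over. Pictures are saved under pics/ and viewed, and the job is handed in when it is done.

Besides the shell and the picture viewer there is one more tool, called by a JSON object that holds its "api" and its "payload", one argument or row to a line. arm_command: Moves the arm, as the interface text tells. Its arguments: {"type":"object","properties":{"targets":{"type":"array","items":{"type":"object","properties":{"x":{"type":"number"},"y":{"type":"number"},"z":{"type":"number"},"turn":{"type":"number"},"jaw":{"type":"number"}}}},"newtons":{"type":"number"}},"required":["targets"]}

```bash
ls; mkdir -p pics; python3 - <<'E'
from rig import r
import cv2
print(r.sense())
for n in ["scene","side","wrist"]:
    p=r.camera_params(n); print(n,p)
    im,d=r.capture(n); cv2.imwrite(f"pics/{n}0.png",im[:,:,::-1])
    import numpy as np; np.savez(f"/tmp/{n}0.npz",im=im,d=d,**p)
E
```

```text
pics
{'time_s': 0.0, 'qpos': array([-7.34739898e-02,  3.07575896e-01,  1.50768841e+00,  1.67409680e-05,
        1.32839415e+00, -7.35318294e-02]), 'joint_velocities': array([-0.00128901, -0.0011241 ,  0.00152349,  0.00042613,  0.00081718,
       -0.00071067]), 'tau': array([-2.40806599e-03, -4.57556927e+01, -2.51919490e+01, -3.95127336e-04,
        1.32516641e-02, -2.41733758e-06]), 'ee_pos': array([5.74445135e+02, 3.61390281e-02, 3.02973561e+02]), 'orientation': array([ 0.49945645,  0.4995135 ,  0.50056992, -0.50045906]), 'ft_force': array([0.19315026, 0.48690486, 0.11026899]), 'wrist_torque': array([ 0.0321824 , -0.00011063,  0.049735  ]), 'gripper_width': 85.1517025614548}
scene {'camera_matrix': array([[505.0866778 ,   0.        , 318.84213576],
       [  0.        , 505.0866778 , 238.93866204],
       [  0.        ,   0.        ,   1.        ]]), 'R': array([[-0.66434676,  0.74703571, -0.0241044 ],
       [ 0.42918026,  0.35487434, -0.83058323],
       [-0.61192131, -0.56214042, -0.5563726 ]]), 't': array([ 298.57968841, -131.8928807 , 1801.45422354])}
side {'camera_matrix': array([[437.22146113,   0.        , 319.76016245],
       [  0.        , 437.22146113, 237.14844575],
       [  0.        ,   0.        ,   1.        ]]), 'R': array([[ 0.7303713 , -0.68258912, -0.02509719],
       [-0.35119656, -0.34375937, -0.87091358],
       [ 0.58584874,  0.64490433, -0.49079493]]), 't': array([-359.63807533,  279.6043314 ,  828.6465714 ])}
wrist {'camera_matrix': array([[371.64829954,   0.        , 319.33534487],
       [  0.        , 371.64829954, 235.27959231],
       [  0.        ,   0.        ,   1.        ]]), 'R': array([[ 9.99998568e-01,  4.45154659e-04, -1.63256485e-03],
       [ 8.81412098e-04, -9.60590129e-01,  2.77967313e-01],
       [-1.44448724e-03, -2.77968354e-01, -9.60589146e-01]]), 't': array([-574.95154671,  -36.38997409,  379.2596632 ])}
```

View pics/scene0.png

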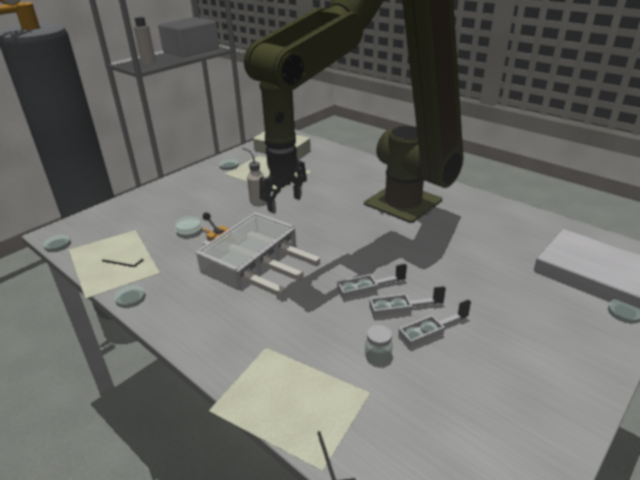

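View pics/side0.png

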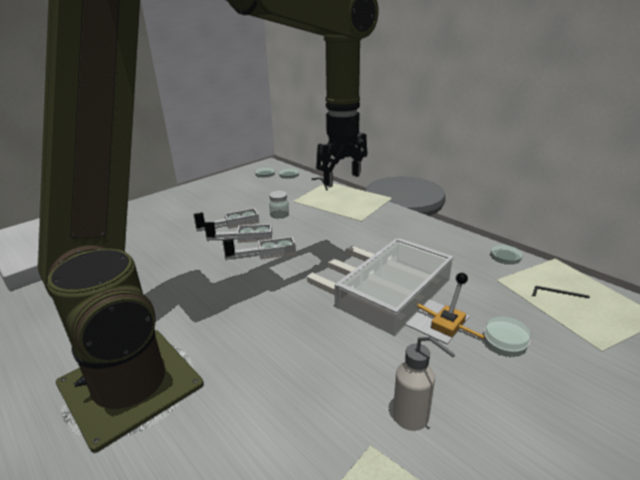

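View pics/wrist0.png

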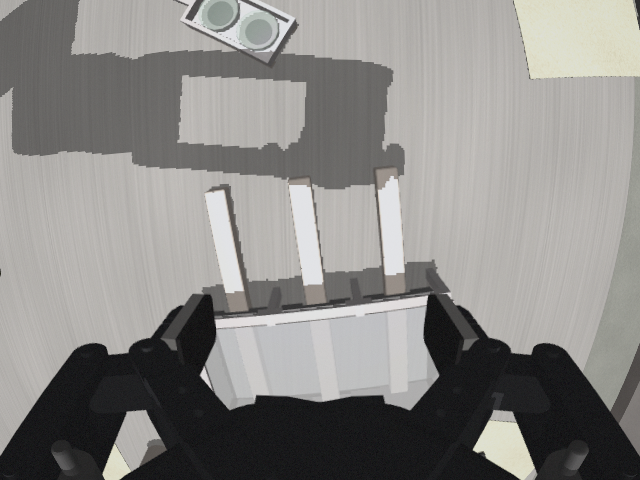

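```bash
cat > h.py <<'E'
import numpy as np, cv2
from rig import r
def cap(n,tag):
    p=r.camera_params(n); s=r.sense(); im,d=r.capture(n)
    cv2.imwrite(f"pics/{tag}.png",im[:,:,::-1]); np.savez(f"/tmp/{tag}.npz",im=im,d=d,**p)
    return im,d,p
def load(tag):
    z=np.load(f"/tmp/{tag}.npz"); return z['im'],z['d'],{k:z[k] for k in('camera_matrix','R','t')}
def rays(p,uv,fish):
    uv=np.atleast_2d(np.asarray(uv,float)); K=p['camera_matrix']
    a=(uv-[K[0,2],K[1,2]])/K[0,0]
    if fish:
        th=np.linalg.norm(a,axis=1); th=np.maximum(th,1e-9)
        c=np.c_[a/th[:,None]*np.sin(th)[:,None],np.cos(th)]
    else: c=np.c_[a,np.ones(len(a))]
    return -p['R'].T@p['t'], c@p['R']
def plane(p,uv,z,fish):
    o,d=rays(p,uv,fish); return o+d*((z-o[2])/d[:,2])[:,None]
def cloud(d,p,fish):
    v,u=np.mgrid[:480,:640]; uv=np.c_[u.ravel(),v.ravel()]
    o,dr=rays(p,uv,fish); c=dr@p['R'].T
    P=o+dr*(d.ravel()/c[:,2])[:,None]; P[d.ravel()<=0]=np.nan
    return P.reshape(480,640,3)
def proj(p,X,fish):
    c=np.atleast_2d(X)@p['R'].T+p['t']; K=p['camera_matrix']
    if fish:
        rr=np.hypot(c[:,0],c[:,1]); th=np.arctan2(rr,c[:,2]); a=c[:,:2]/rr[:,None]*th[:,None]
    else: a=c[:,:2]/c[:,2:]
    return a*K[0,0]+[K[0,2],K[1,2]]
def tri(obs):
    A=np.zeros((3,3));b=np.zeros(3)
    for p,uv,f in obs:
        o,d=rays(p,uv,f);d=d[0]/np.linalg.norm(d[0]);M=np.eye(3)-np.outer(d,d);A+=M;b+=M@o
    return np.linalg.solve(A,b)
E
python3 - <<'E'
from h import *
np.set_printoptions(precision=1,suppress=True)
im,d,p=load('wrist0'); C=cloud(d,p,1)
for uv in [(205,191),(229,187),(289,180),(311,177),(375,170),(397,167),(217,324),(427,303),(320,120),(218,200),(300,190)]:
    print(uv,plane(p,uv,20,1)[0],C[uv[1],uv[0]])
for n in ['scene0','side0']:
    im,d,p=load(n);C=cloud(d,p,0)
    # ball, sleds
    hsv=cv2.cvtColor(im,cv2.COLOR_RGB2HSV)
    z=C[...,2]; m=(z>-5)&(z<130)&(C[...,0]>300)&(C[...,0]<1000)&(abs(C[...,1])<600)&(im.max(2)<55)
    k,l,st,ce=cv2.connectedComponentsWithStats(m.astype(np.uint8))
    for i in range(1,k):
        if st[i,4]>15: print(n,st[i],ce[i],np.nanmedian(C[l==i],axis=0))
E
```

```text
(205, 191) [461.5  14.1  20. ] [455.1  10.9   0.3]
(229, 187) [486.6  17.5  20. ] [481.9  14.8   1.5]
(289, 180) [545.9  23.6  20. ] [545.8  23.4  18.8]
(311, 177) [567.   26.4  20. ] [566.6  24.    1. ]
(375, 170) [628.3  33.6  20. ] [628.3  33.6  20.2]
(397, 167) [649.8  37.   20. ] [653.6  35.2   1.7]
(217, 324) [ 460.7 -134.9   20. ] [ 475.1 -109.    64.6]
(427, 303) [ 692.4 -108.3   20. ] [618.2   5.4 244.4]
(320, 120) [575.6  80.8  20. ] [575.6  81.3   1.4]
(218, 200) [474.6   4.7  20. ] [474.7   4.8  20.5]
(300, 190) [556.4  13.8  20. ] [556.4  13.8  20.2]
scene0 [204 214   5   5  22] [206.1 216.1] [ 611.7 -313.4  107.9]
scene0 [397 265   9  15 110] [400.8 271.6] [388.1 250.6  40.5]
scene0 [434 288  11  15 130] [438.6 294.6] [407.7 381.3  39.2]
scene0 [459 301  11  17 124] [463.9 308.9] [415.9 458.7  42.2]
side0 [194 213  21  25 259] [204.8 225.2] [403.2 381.1  39.7]
side0 [223 239  12  18 162] [228.6 247.4] [381.3 243.3  38.7]
side0 [456 273  11  12  93] [461.1 278.1] [ 598.4 -324.5  109.2]
side0 [442 314  15   7  36] [448.3 317. ] [ 558.2 -329.5   31.1]
```

```bash
python3 - <<'E'
from h import *
np.set_printoptions(precision=1,suppress=True)
im,d,p=load('side0');C=cloud(d,p,0)
for n,uv in dict(bottlecap=(415,356),bottle=(412,400),dish=(507,330),ball=(461,278),brass=(462,318),noz=(435,345),jar=(279,195),c1=(398,240),c2=(452,262),c3=(337,285),c4=(400,310)).items(): print(n,C[uv[1],uv[0]])
im,d,p=load('scene0');C=cloud(d,p,0)
for n,uv in dict(bottlecap=(254,168),bottle=(256,190),dish=(189,226),jar=(379,335),c1=(254,216),c2=(295,235),c3=(240,275),c4=(199,252)).items(): print(n,C[uv[1],uv[0]])
E
```

```text
bottlecap [ 310.6 -413.9  150. ]
bottle [ 295.6 -426.6   75.2]
dish [ 600.5 -437.8   37.1]
ball [ 598.4 -324.3  109.4]
brass [ 584.6 -347.8   24. ]
noz [ 498.  -341.6    0.1]
jar [648.9 356.3  74. ]
c1 [694.6 -86.7  66.6]
c2 [ 795.6 -193.8    0.4]
c3 [ 437.7 -117.5   68.3]
c4 [ 474.6 -264.9   60.9]
bottlecap [ 333.9 -397.9  138.6]
bottle [ 340.1 -392.1   57.3]
dish [ 618.5 -410.8   35.7]
jar [656.2 369.7  74.8]
c1 [ 478.2 -248.8   70. ]
c2 [ 402.7 -144.8    2.7]
c3 [680.  -90.2  32.1]
c4 [ 714.1 -223.3   69.6]
```

{"api": "arm_command", "payload": {
  "targets": [
    {"z":5,"jaw":0},
    {"z":10,"jaw":0},
    {"z":15,"jaw":0,"turn":-6.7},
    {"z":17,"jaw":0,"turn":-6.7},
    {"z":17,"jaw":0,"turn":-6.7}
  ]
}}

```text
validation failed for argument at $.ta...
```

```bash
python3 - <<'E'
from h import *
print(r.sense()['ee_pos'],r.sense()['gripper_width']); cap('wrist','w1')
E
```

```text
[5.74587025e+02 1.30987163e-02 3.03174388e+02] 85.45322955289201
```

View pics/w1.png

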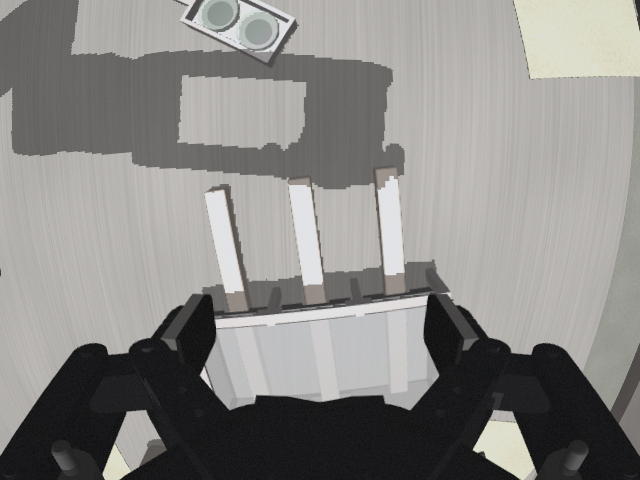

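{"api": "arm_command", "payload": {
  "targets": [
    {"x":0,"y":0,"z":5,"turn":0,"jaw":0},
    {"x":0,"y":0,"z":10,"turn":0,"jaw":0},
    {"x":0,"y":0,"z":15,"turn":-6,"jaw":0},
    {"x":0,"y":0,"z":17,"turn":-6.7,"jaw":0},
    {"x":0,"y":0,"z":17,"turn":-6.7,"jaw":0}
  ],
  "newtons": 40
}}

```text
time_s: 0.82
ee_pos: [574.8, -171.5, 303.5]
orientation: [0.527, 0.471, 0.528, -0.471]
ft_force: [-0.2, 0.7, -0.1]
gripper_width: 42.6
```

```bash
python3 - <<'E'
from h import *
print(r.sense()['ee_pos'],r.sense()['gripper_width']); cap('wrist','w2')
E
```

```text
[ 574.82119856 -171.48975424  303.4839938 ] 42.5646340743858
```

View pics/w2.png

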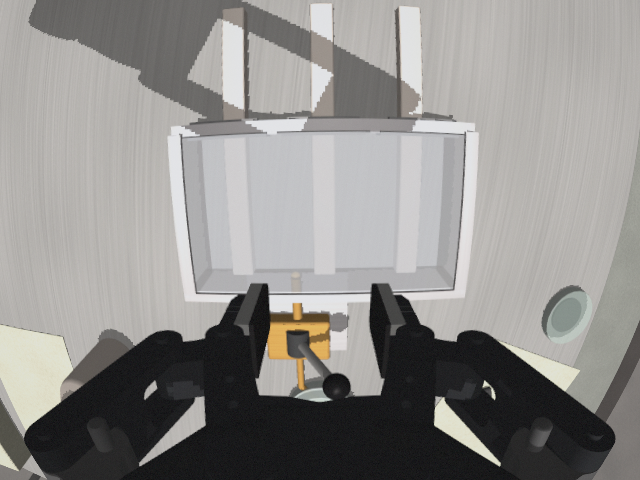

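```bash
python3 - <<'E'
from h import *
np.set_printoptions(precision=2,suppress=True)
im,d,p=load('w2'); C=cloud(d,p,1)
ps=load('side0')[2]; pc=load('scene0')[2]
B=tri([(p,(336,386),1),(ps,(461.1,278.1),0),(pc,(206.3,216.3),0)]);print('ball',B, C[386,336])
for q,f in((p,1),(ps,0),(pc,0)): print(proj(q,B,f))
# white rails: front end & yaw, mask z 17..23
z=C[...,2]; m=(abs(z-20)<4)&(im.min(2)>0)
m[122:]=0
k,l,st,ce=cv2.connectedComponentsWithStats(m.astype(np.uint8))
for i in range(1,k):
    if st[i,4]>150:
        P=C[l==i]; print(st[i],P.mean(0))
        rc=cv2.minAreaRect(P[:,:2].astype(np.float32)); print(rc, cv2.boxPoints(rc))
# frame top points
m=(abs(z-69)<3)
P=C[m]; rc=cv2.minAreaRect(P[:,:2].astype(np.float32)); print('frame',m.sum(),P[:,2].mean(),rc,cv2.boxPoints(rc))
# brass
hsv=cv2.cvtColor(im,cv2.COLOR_RGB2HSV); m=(hsv[...,1]>150)&(abs(z-25)<5); P=C[m]; print('brass',cv2.minAreaRect(P[:,:2].astype(np.float32)))
E
```

```text
ball [ 607.71 -319.92  102.64] [ 606.7  -312.1   113.37]
[[335.49 385.25]]
[[461.11 278.03]]
[[206.06 216.21]]
[ 310    3   25  114 2680] [562.17 -32.9   20.3 ]
((562.0194091796875, -30.78353500366211), (22.575069427490234, 113.60096740722656), 6.643657207489014) [[544.24  24.33]
 [557.38 -88.51]
 [579.8  -85.9 ]
 [566.66  26.94]]
[ 397    6   26  113 2498] [645.53 -21.88  20.3 ]
((646.0220947265625, -20.636123657226562), (23.187774658203125, 113.16544342041016), 7.605203628540039) [[627.04  33.91]
 [642.02 -78.26]
 [665.   -75.19]
 [650.03  36.98]]
[ 222    8   24  112 2514] [478.38 -43.22  20.22]
((477.8474426269531, -41.8679084777832), (22.826534271240234, 113.21220397949219), 7.345380783081055) [[459.29  12.81]
 [473.76 -99.47]
 [496.4  -96.55]
 [481.93  15.73]]
frame 15171 67.56197273556856 ((498.825927734375, -220.73953247070312), (460.44122314453125, 246.25778198242188), 13.259428977966309) [[ 246.5  -153.7 ]
 [ 302.98 -393.39]
 [ 751.15 -287.78]
 [ 694.67  -48.09]]
brass ((567.6422119140625, -314.5916442871094), (67.70917510986328, 68.91288757324219), 7.453741550445557)
```

{"api": "arm_command", "payload": {
  "targets": [
    {"x":0,"y":0.5,"z":5,"turn":-0.4,"jaw":0.5},
    {"x":0,"y":1,"z":10,"turn":-0.4,"jaw":0.5},
    {"x":0,"y":1.6,"z":15.1,"turn":-0.4,"jaw":0.5},
    {"x":5,"y":1.6,"z":15.1,"turn":-0.4,"jaw":0.5},
    {"x":10,"y":1.6,"z":15.1,"turn":-0.4,"jaw":0.5}
  ],
  "newtons": 40
}}

```text
time_s: 1.5
ee_pos: [609.4, -317.5, 203.4]
orientation: [0.531, 0.468, 0.529, -0.468]
ft_force: [0.3, -0.6, -1.2]
gripper_width: 64.2
```

```bash
python3 - <<'E'
from h import *
print(r.sense()['ee_pos'],r.sense()['gripper_width']); cap('wrist','w3'); cap('side','s3')
E
```

```text
[ 609.39987784 -317.46677967  203.37634366] 64.20365510049835
```

View pics/w3.png

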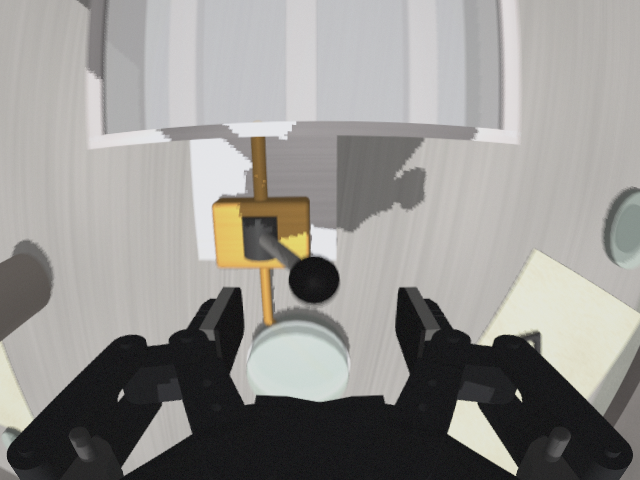

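View pics/s3.png

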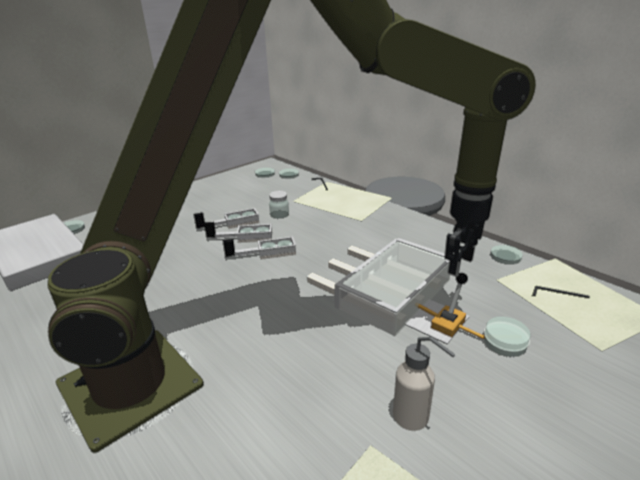

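{"api": "arm_command", "payload": {
  "targets": [
    {"x":3,"y":0,"z":0,"turn":0,"jaw":0.3},
    {"x":5.8,"y":0,"z":0,"turn":0,"jaw":0.2},
    {"x":5.8,"y":0,"z":0.1,"turn":0,"jaw":0},
    {"x":5.8,"y":0,"z":0.2,"turn":0,"jaw":0},
    {"x":5.8,"y":-0.8,"z":0.2,"turn":0,"jaw":0}
  ]
}}

```text
time_s: 2.22
ee_pos: [602.3, -321.6, 148.3]
orientation: [0.532, 0.468, 0.529, -0.468]
ft_force: [-0.4, 1.3, 0.9]
gripper_width: 42.5
```

```bash
python3 - <<'E'
from h import *
np.set_printoptions(precision=2,suppress=True)
print(tri([(load('w2')[2],(336,386),1),(load('w3')[2],(315,279),1),(load('side0')[2],(461.1,278.1),0)]))
cap('wrist','w4')
E
```

```text
[ 608.31 -319.88  102.51]
```

View pics/w4.png

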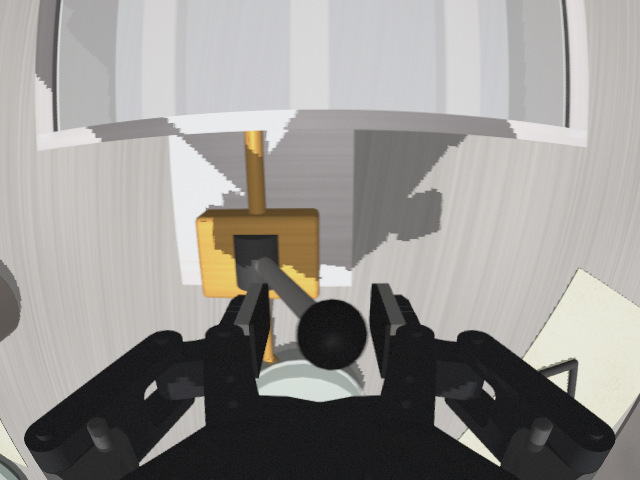

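{"api": "arm_command", "payload": {
  "targets": [
    {"x":0,"y":-1.6,"z":0,"turn":0,"jaw":0},
    {"x":0,"y":-3.3,"z":0,"turn":0,"jaw":0},
    {"x":0,"y":-5,"z":0,"turn":0,"jaw":0},
    {"x":0,"y":-6.6,"z":0,"turn":0,"jaw":0},
    {"x":0,"y":-8,"z":0,"turn":0,"jaw":0}
  ]
}}

```text
time_s: 2.9
ee_pos: [521.3, -331.1, 146.0]
orientation: [0.53, 0.469, 0.529, -0.468]
ft_force: [18.6, 5.1, 2.1]
gripper_width: 42.5
```

{"api": "arm_command", "payload": {
  "targets": [
    {"x":0,"y":-0.3,"z":0,"turn":0,"jaw":0},
    {"x":0,"y":-0.5,"z":0,"turn":0,"jaw":0},
    {"x":0,"y":-0.7,"z":0,"turn":0,"jaw":0},
    {"x":0,"y":-0.7,"z":0,"turn":0,"jaw":0},
    {"x":0,"y":-0.7,"z":0,"turn":0,"jaw":0}
  ]
}}

```text
time_s: 3.52
ee_pos: [519.9, -332.2, 147.8]
orientation: [0.534, 0.471, 0.526, -0.466]
ft_force: [13.0, 5.3, 1.4]
gripper_width: 42.7
```

```bash
python3 - <<'E'
from h import *
np.set_printoptions(precision=2,suppress=True)
s=r.sense();print(s['ee_pos'],s['ft_force'])
cap('wrist','w5');cap('side','s5')
E
```

```text
[ 519.89 -332.19  147.78] [13.02  5.31  1.39]
```

View pics/w5.png

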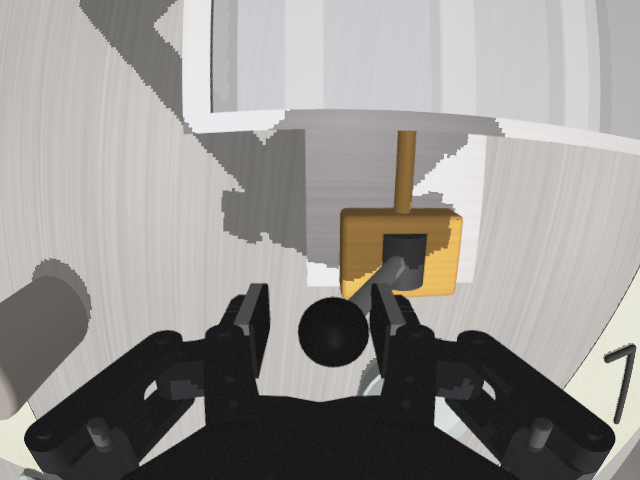

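{"api": "arm_command", "payload": {
  "targets": [
    {"x":0,"y":0.9,"z":0,"turn":0,"jaw":0},
    {"x":0,"y":0.9,"z":0,"turn":0,"jaw":0},
    {"x":-5,"y":0.9,"z":0,"turn":0,"jaw":0},
    {"x":-11,"y":0.9,"z":0,"turn":0,"jaw":0},
    {"x":-17,"y":0.9,"z":-5,"turn":0,"jaw":0}
  ]
}}

```text
time_s: 4.25
ee_pos: [518.0, -293.2, 305.4]
orientation: [0.53, 0.468, 0.529, -0.469]
ft_force: [0.5, 0.3, -0.6]
gripper_width: 42.5
```

```bash
python3 - <<'E'
from h import *
np.set_printoptions(precision=2,suppress=True)
s=r.sense();print(s['ee_pos'],s['ft_force'])
im,d,p=cap('wrist','w6')
# dark ball via Hough on region
im2,d2,p2=cap('side','s6')
C=cloud(d2,p2,0);m=((C[...,2]>70)&(im2.max(2)<60)&(C[...,1]<-280)&(C[...,2]<125)).astype(np.uint8);k,l,st,ce=cv2.connectedComponentsWithStats(m)
for i in range(1,k):
    if st[i,4]>15:print(st[i],ce[i],C[l==i].mean(0))
E
```

```text
[ 518.04 -293.16  305.44] [ 0.52  0.35 -0.62]
[438 292  12  13 109] [443.81 297.82] [ 518.32 -335.2   106.73]
```

View pics/w6.png

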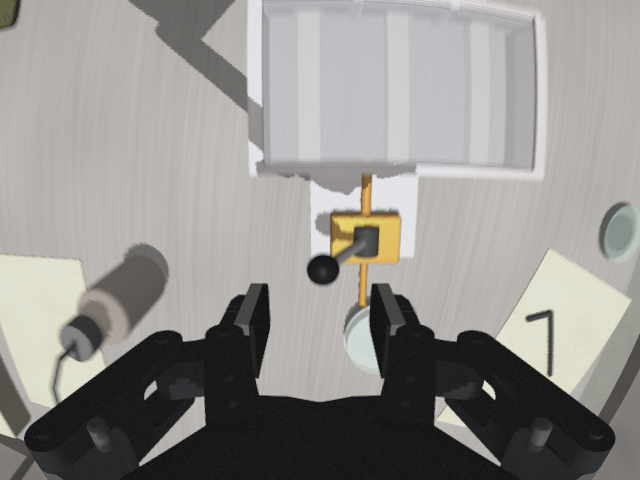

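```bash
python3 - <<'E'
from h import *
np.set_printoptions(precision=2,suppress=True)
B=tri([(load('w6')[2],(323,269.5),1),(load('s6')[2],(443.8,297.8),0)]);print(B)
piv=np.array([568.7,-325.9,22]);yc=np.array([.9922,.1245,0])
for b in(B,np.array([608.0,-319.9,102.6])):
    v=b-piv; print(v@yc, np.arctan2(v@yc,v[2]),np.linalg.norm(v))
E
```

```text
[ 526.58 -330.61   99.82]
-42.38306778236203 -0.4987237514435359 88.61314944339348
39.740459999999956 0.4580784546832779 89.87129686390419
```

{"api": "arm_command", "payload": {
  "targets": [
    {"x":0,"y":0,"z":-6,"turn":0,"jaw":1},
    {"x":0,"y":0,"z":-12,"turn":0,"jaw":1},
    {"x":0,"y":0,"z":-18,"turn":0,"jaw":1},
    {"x":0,"y":0,"z":-24,"turn":0,"jaw":1},
    {"x":0,"y":0,"z":-30,"turn":0,"jaw":1}
  ]
}}

```text
time_s: 4.97
ee_pos: [479.6, 7.7, 302.5]
orientation: [0.529, 0.467, 0.53, -0.469]
ft_force: [0.6, -0.5, -1.1]
gripper_width: 85.0
```

{"api": "arm_command", "payload": {
  "targets": [
    {"x":-2,"y":0,"z":-6,"turn":0,"jaw":1},
    {"x":-2,"y":0,"z":-12,"turn":0,"jaw":1},
    {"x":-2,"y":0,"z":-18,"turn":0,"jaw":1},
    {"x":-2,"y":0,"z":-22,"turn":0,"jaw":1},
    {"x":-2,"y":0,"z":-22,"turn":0,"jaw":1}
  ]
}}

```text
time_s: 5.6
ee_pos: [453.0, 226.4, 322.4]
orientation: [0.531, 0.466, 0.531, -0.468]
ft_force: [-0.1, -0.2, -1.0]
gripper_width: 85.2
```

```bash
python3 - <<'E'
from h import *
np.set_printoptions(precision=2,suppress=True)
s=r.sense();print(s['ee_pos'],s['ft_force'],s['time_s'])
im,d,p=cap('wrist','w7');cap('scene','c7')
E
```

```text
[452.99 226.39 322.42] [-0.1  -0.24 -0.96] 5.6
```

View pics/w7.png

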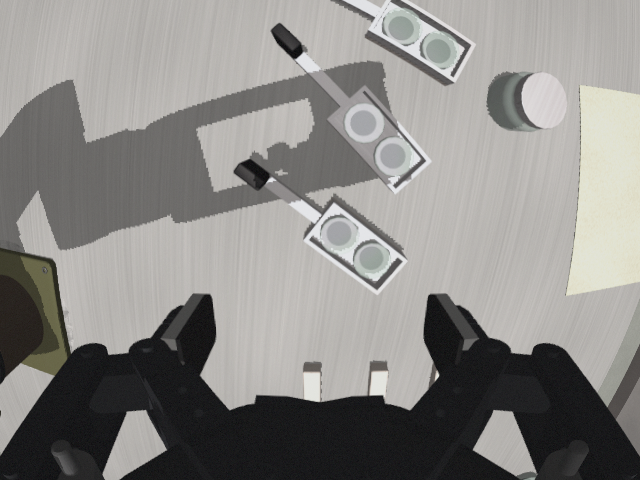

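```bash
cat >> h.py <<'E'
def sleds(tag,fish=1,ymin=60):
    im,d,p=load(tag);C=cloud(d,p,fish);z=C[...,2]
    out=[]
    m=((z>5)&(z<80)&(C[...,1]>ymin)&(C[...,0]>250)&(C[...,0]<900)).astype(np.uint8)
    if fish: m[300:]=0
    k,l,st,ce=cv2.connectedComponentsWithStats(m)
    for i in range(1,k):
        if st[i,4]<300: continue
        P=C[l==i]; rim=P[(P[:,2]>28)&(P[:,2]<36)]
        if len(rim)<30: continue
        tab=P[(P[:,2]>52)]
        rc=cv2.minAreaRect(rim[:,:2].astype(np.float32))
        bx=cv2.boxPoints(rc); e=bx[1]-bx[0]; f=bx[2]-bx[1]
        L=e if np.linalg.norm(e)>np.linalg.norm(f) else f
        c=np.array(rc[0]); 
        if len(tab)>5:
            t=tab[:,:2].mean(0)
            if (c-t)@L<0: L=-L
        else: t=np.array([np.nan]*2)
        print(tag,'pix',st[i][:4],'c',c,'size',rc[1],'rimz',np.median(rim[:,2]),'yaw',np.degrees(np.arctan2(L[1],L[0])),'tab',t,'tabyaw',np.degrees(np.arctan2(*(c-t)[::-1])),'tabdist',np.linalg.norm(c-t))
E
python3 - <<'E'
from h import *
np.set_printoptions(precision=1,suppress=True)
sleds('w7');sleds('side0',0);sleds('c7',0)
# two-view corner checks sled A in w0? 
p=load('w7')[2]
for z in (32,):
  Q=plane(p,[(334,196),(405,262),(378,293),(304,238)],z,1);print(Q[:,:2],Q[:,:2].mean(0))
E
```

```text
w7 pix [336   0 140  85] c [533.  408.2] size (51.507572174072266, 101.01904296875) rimz 32.145217741134616 yaw -21.105438 tab [nan nan] tabyaw nan tabdist nan
w7 pix [270  23 161 171] c [468.2 325.1] size (50.8315315246582, 192.2747344970703) rimz 32.26667286614827 yaw -39.385223 tab [403.9 377.5] tabyaw -39.18584580291123 tabdist 82.94230095900564
w7 pix [487  71  80  61] c [634.9 357.5] size (27.457382202148438, 63.110084533691406) rimz 32.12699605793051 yaw -62.80681 tab [646.1 364.4] tabyaw -147.98787758141404 tabdist 13.124675058485481
w7 pix [233 159 175 136] c [457.4 205.5] size (51.1073112487793, 193.9668426513672) rimz 32.16649707382527 yaw -30.724344 tab [386.1 248.5] tabyaw -31.06512137328361 tabdist 83.28248842320964
side0 pix [130 144  42  28] c [ 556.6 1125.5] size (179.4573516845703, 22.19146728515625) rimz 32.53657451415057 yaw -178.62488 tab [ 561.8 1125.9] tabyaw -175.44868784516945 tabdist 5.1904551312823894
side0 pix [269 191  20  28] c [641.1 348.7] size (31.93358612060547, 62.987220764160156) rimz 32.112684406754624 yaw -27.01188 tab [642.9 356.8] tabyaw -102.3
[... 389 characters left out ...]
-32.64910229200742 tabdist 83.68612853088821
c7 pix [369 285  77  34] c [469.5 326.3] size (57.34429168701172, 192.46542358398438) rimz 30.665649084223787 yaw -41.653896 tab [405.1 378.8] tabyaw -39.14739913327375 tabdist 83.05917291271554
c7 pix [398 299  73  50] c [490.2 423.8] size (54.952476501464844, 192.99603271484375) rimz 30.9566046683571 yaw -21.5022 tab [414.4 456. ] tabyaw -23.058351761683237 tabdist 82.37266811422079
c7 pix [364 325  28  40] c [669.4 378.4] size (24.49030113220215, 60.11448287963867) rimz 32.21176757434148 yaw 125.27812 tab [657.7 369.4] tabyaw 37.640669803644215 tabdist 14.715165339093604
[[466.7 234.4]
 [550.7 175.1]
 [528.4 136.5]
 [442.4 187.7]] [497.  183.4]
```

{"api": "arm_command", "payload": {
  "targets": [
    {"x":0,"y":1,"z":1,"turn":-10.5,"jaw":0.55},
    {"x":3,"y":2,"z":2,"turn":-21,"jaw":0.55},
    {"x":7,"y":3,"z":3,"turn":-31.5,"jaw":0.55},
    {"x":12,"y":3,"z":4.3,"turn":-42,"jaw":0.55},
    {"x":16,"y":3,"z":4.3,"turn":-52,"jaw":0.55}
  ]
}}

```text
time_s: 6.32
ee_pos: [488.8, 182.8, 161.9]
orientation: [0.681, 0.187, 0.682, -0.188]
ft_force: [0.5, 0.5, -0.8]
gripper_width: 66.2
```

```bash
python3 - <<'E'
from h import *
np.set_printoptions(precision=2,suppress=True)
s=r.sense();print(s['ee_pos'],s['orientation'],s['gripper_width'],s['qpos'])
im,d,p=cap('wrist','w8')
E
```

```text
[488.75 182.75 161.9 ] [ 0.68  0.19  0.68 -0.19] 66.16346690236318 [ 0.28  0.39  1.8  -0.    0.96 -0.76]
```

View pics/w8.png

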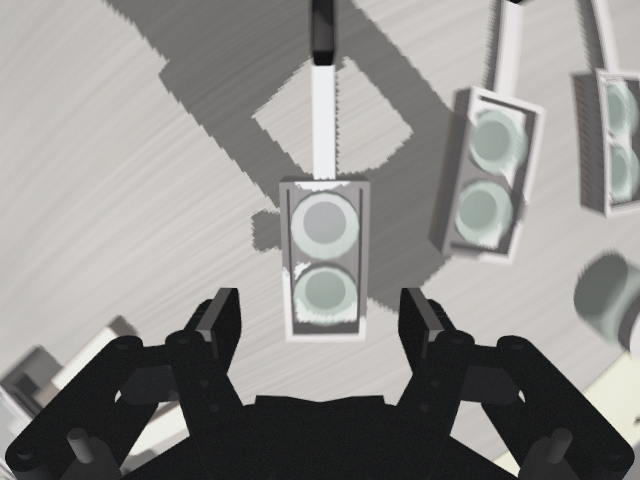

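{"api": "arm_command", "payload": {
  "targets": [
    {"x":3,"y":0.3,"z":-0.3,"turn":0,"jaw":0.55},
    {"x":6,"y":0.3,"z":-0.3,"turn":0,"jaw":0.55},
    {"x":8.6,"y":0.3,"z":-0.3,"turn":0,"jaw":0.55},
    {"x":8.6,"y":0.3,"z":-0.3,"turn":0,"jaw":0.55},
    {"x":8.6,"y":0.3,"z":-0.3,"turn":0,"jaw":0}
  ],
  "newtons": 60
}}

```text
time_s: 7.0
ee_pos: [488.5, 189.2, 78.9]
orientation: [0.681, 0.189, 0.681, -0.189]
ft_force: [-2.0, -0.5, 26.5]
gripper_width: 49.7
```

{"api": "arm_command", "payload": {
  "targets": [
    {"x":0,"y":0,"z":0,"turn":0,"jaw":-0.2},
    {"x":0,"y":0,"z":0,"turn":0,"jaw":-0.2},
    {"x":0,"y":0,"z":0,"turn":0,"jaw":-0.2},
    {"x":0,"y":0,"z":0,"turn":0,"jaw":-0.2},
    {"x":-1,"y":0,"z":0,"turn":0,"jaw":-0.2}
  ],
  "newtons": 60
}}

```text
time_s: 7.62
ee_pos: [487.8, 190.1, 88.0]
orientation: [0.681, 0.188, 0.682, -0.189]
ft_force: [-0.4, -0.5, -3.0]
gripper_width: 49.0
```

```bash
python3 - <<'E'
from h import *
np.set_printoptions(precision=2,suppress=True)
s=r.sense();print(s['ee_pos'],s['orientation'],s['gripper_width'],s['ft_force'])
im,d,p=cap('wrist','w9')
E
```

```text
[487.77 190.14  87.95] [ 0.68  0.19  0.68 -0.19] 48.99131608469742 [-0.37 -0.46 -2.97]
```

View pics/w9.png

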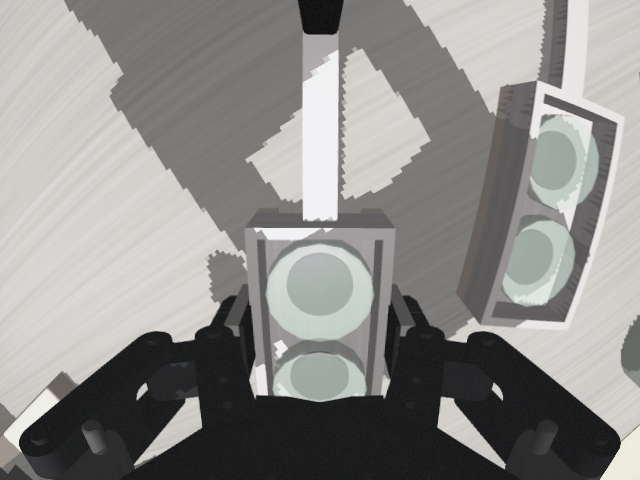

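{"api": "arm_command", "payload": {
  "targets": [
    {"x":-3.7,"y":-2,"z":1,"turn":0,"jaw":-0.2},
    {"x":-4.2,"y":-6,"z":3,"turn":6,"jaw":-0.2},
    {"x":-4.2,"y":-10.5,"z":5.5,"turn":16,"jaw":-0.2},
    {"x":-4.2,"y":-15,"z":8,"turn":26,"jaw":-0.2},
    {"x":-4.2,"y":-19.6,"z":10.4,"turn":36,"jaw":-0.2}
  ]
}}

```text
time_s: 8.3
ee_pos: [476.8, -32.7, 130.2]
orientation: [0.589, 0.392, 0.589, -0.391]
ft_force: [0.4, -0.1, -3.1]
gripper_width: 49.0
```

{"api": "arm_command", "payload": {
  "targets": [
    {"x":0,"y":0,"z":0,"turn":8,"jaw":-0.2},
    {"x":0,"y":0,"z":0,"turn":15.9,"jaw":-0.2},
    {"x":0,"y":0,"z":0,"turn":15.9,"jaw":-0.2},
    {"x":0,"y":0,"z":0,"turn":15.9,"jaw":-0.2},
    {"x":0,"y":0,"z":0,"turn":15.9,"jaw":-0.2}
  ]
}}

```text
time_s: 8.93
ee_pos: [476.8, -31.1, 129.9]
orientation: [0.531, 0.467, 0.531, -0.467]
ft_force: [-0.1, -0.6, -4.1]
gripper_width: 49.0
```

```bash
cat >>h.py <<'E'
P2=np.array([570.4,-98.9]);YC=np.array([.9922,.1245]);XC=np.array([.1245,-.9922])
def ch(w): v=np.asarray(w)[:2]-P2; return np.array([v@XC,v@YC])
def st(show=True):
    s=r.sense();w,x,y,z=s['orientation'];ty=np.array([2*(x*y-w*z),1-2*(x*x+z*z)])
    print('t',s['time_s'],'tcp',s['ee_pos'],'jawyaw',round(np.degrees(np.arctan2(ty[1],ty[0])),2),'w',round(s['gripper_width'],1),'F',s['ft_force'],'ch',ch(s['ee_pos']))
    return s
def go(xy,yaw):
    s=r.sense();w,x,y,z=s['orientation'];ty=np.array([2*(x*y-w*z),1-2*(x*x+z*z)]);tz=np.array([ty[1],-ty[0]])
    d=np.asarray(xy)-s['ee_pos'][:2]; print('y',d@ty/10,'z',d@tz/10,'turn',np.degrees(np.arctan2(ty[1],ty[0]))-yaw)
def wc(cx,cy): return P2+cx*XC+cy*YC
E
python3 - <<'E'
from h import *
np.set_printoptions(precision=2,suppress=True)
st(); cap('wrist','w10');cap('side','s10'); go(wc(-78.5,-85),7.15)
E
```

```text
t 8.925 tcp [476.81 -31.14 129.94] jawyaw 7.3 w 49.0 F [-0.13 -0.63 -4.12] ch [-78.88 -84.42]
y -0.06050025840377823 z 0.03272625610876348 turn 0.12134457734729409
```

View pics/w10.png

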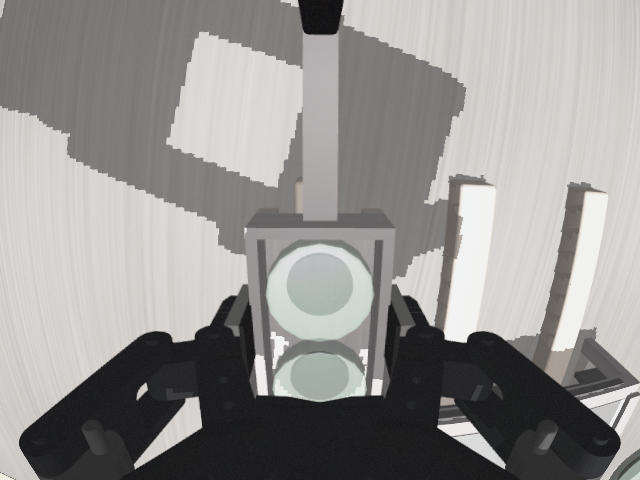

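View pics/s10.png

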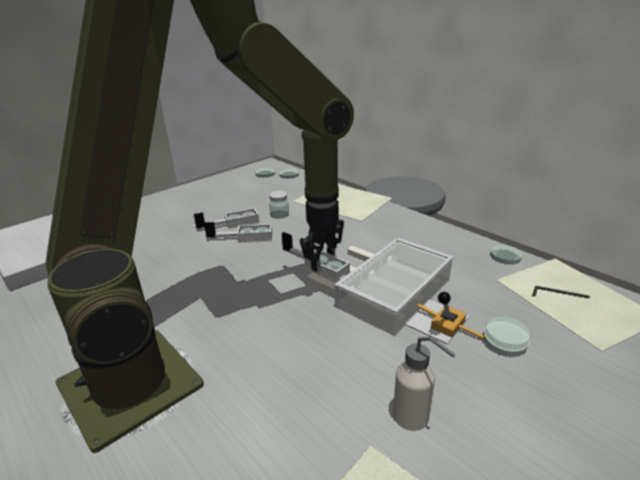

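```bash
python3 - <<'E'
from h import *
np.set_printoptions(precision=1,suppress=True)
im,d,p=load('w10')
for cy in(-85,0,85):
  print([proj(p,np.r_[wc(-125,cy+o),20],1)[0] for o in(-11,11)])
C=cloud(d,p,1)
print([C[185,c] for c in(298,300,302)])
z=C[...,2]; m=(abs(z-20)<2)&(im.min(2)>0); m[300:]=0; m[:,:400]=0
k,l,s,ce=cv2.connectedComponentsWithStats(m.astype(np.uint8))
for i in range(1,k):
    if s[i,4]>300:
        rc=cv2.minAreaRect(C[l==i][:,:2].astype(np.float32)); print(s[i],[ch(b) for b in cv2.boxPoints(rc)])
E
```

```text
[array([294. , 180.7]), array([339. , 180.8])]
[array([460.8, 183.8]), array([498. , 185.5])]
[array([585.2, 191.1]), array([609.5, 193.1])]
[array([461.9,  11.5,  21.4]), array([462.8,  11.4,  20. ]), array([463.8,  11.8,  21.5])]
[ 447  183   50  117 4134] [array([-125.4,  -11.7]), array([-59.2, -11.8]), array([-59.1,  11.1]), array([-125.4,   11.1])]
[ 563  190   46  110 2705] [array([-125.7,   72. ]), array([-53.6,  72.5]), array([-53.7,  96.6]), array([-125.9,   96.1])]
```

{"api": "arm_command", "payload": {
  "targets": [
    {"x":1.5,"y":0,"z":0,"turn":0.1,"jaw":-0.2},
    {"x":2.8,"y":0,"z":0,"turn":0.1,"jaw":-0.2},
    {"x":3.5,"y":0,"z":0,"turn":0.1,"jaw":-0.2},
    {"x":4,"y":0,"z":0,"turn":0.1,"jaw":-0.2},
    {"x":4,"y":0,"z":0,"turn":0.1,"jaw":-0.2}
  ]
}}

```text
time_s: 9.65
ee_pos: [476.9, -31.5, 89.7]
orientation: [0.53, 0.468, 0.53, -0.468]
ft_force: [-0.3, 0.5, -2.9]
gripper_width: 49.3
```

```bash
python3 - <<'E'
from h import *
np.set_printoptions(precision=2,suppress=True)
st(); cap('wrist','w11');cap('side','s11')
E
```

```text
t 9.65 tcp [476.93 -31.49  89.75] jawyaw 7.1 w 49.3 F [-0.35  0.53 -2.94] ch [-78.52 -84.35]
```

View pics/w11.png

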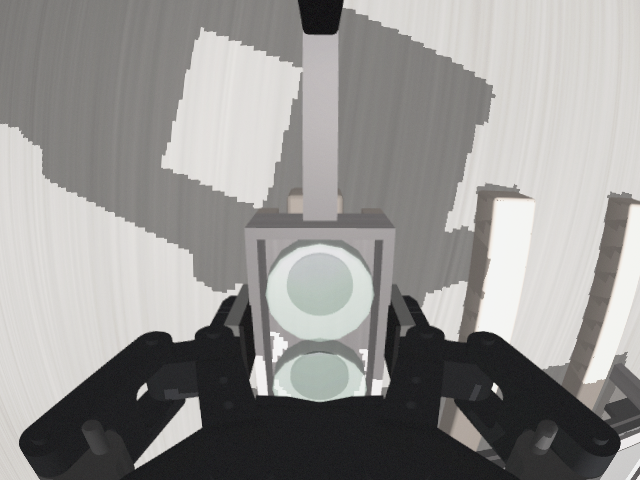

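```bash
python3 - <<'E'
import cv2
im=cv2.imread('pics/s11.png'); cv2.imwrite('pics/s11z.png',cv2.resize(im[200:320,250:410],None,fx=5,fy=5,interpolation=cv2.INTER_CUBIC))
E
```

```text
(no output)
```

View pics/s11z.png

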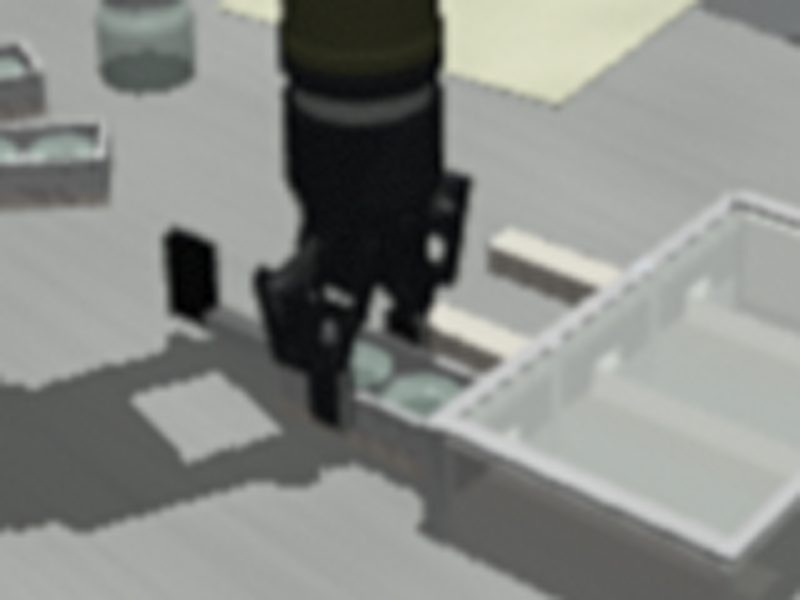

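{"api": "arm_command", "payload": {
  "targets": [
    {"x":0.2,"y":0,"z":0,"turn":0,"jaw":-0.2},
    {"x":0.3,"y":0,"z":0,"turn":0,"jaw":-0.2},
    {"x":0.3,"y":0,"z":0,"turn":0,"jaw":0.4},
    {"x":0.3,"y":0,"z":0,"turn":0,"jaw":0.4},
    {"x":0.3,"y":0,"z":0,"turn":0,"jaw":0.4}
  ]
}}

```text
time_s: 10.38
ee_pos: [477.0, -31.5, 86.9]
orientation: [0.53, 0.468, 0.53, -0.468]
ft_force: [0.1, 0.6, 0.4]
gripper_width: 59.8
```

{"api": "arm_command", "payload": {
  "targets": [
    {"x":-3,"y":0,"z":0,"turn":0,"jaw":0.4},
    {"x":-6,"y":0,"z":0,"turn":0,"jaw":0.4},
    {"x":-6,"y":0,"z":-6,"turn":0,"jaw":0.3},
    {"x":-6,"y":0,"z":-11.6,"turn":0,"jaw":0},
    {"x":-6,"y":0,"z":-11.6,"turn":0,"jaw":-0.2}
  ]
}}

```text
time_s: 11.0
ee_pos: [461.6, 86.6, 146.9]
orientation: [0.531, 0.467, 0.532, -0.467]
ft_force: [0.0, 0.1, 0.9]
gripper_width: 34.1
```

```bash
python3 - <<'E'
from h import *
np.set_printoptions(precision=2,suppress=True)
st(); cap('wrist','w12');cap('side','s12')
im,d,p=load('s12');C=cloud(d,p,0)
im=cv2.imread('pics/s12.png'); cv2.imwrite('pics/s12z.png',cv2.resize(im[200:320,250:410],None,fx=5,fy=5,interpolation=cv2.INTER_CUBIC))
E
```

```text
t 11.0 tcp [461.56  86.64 146.85] jawyaw 7.39 w 34.1 F [0.02 0.07 0.86] ch [-197.65  -84.89]
```

View pics/w12.png

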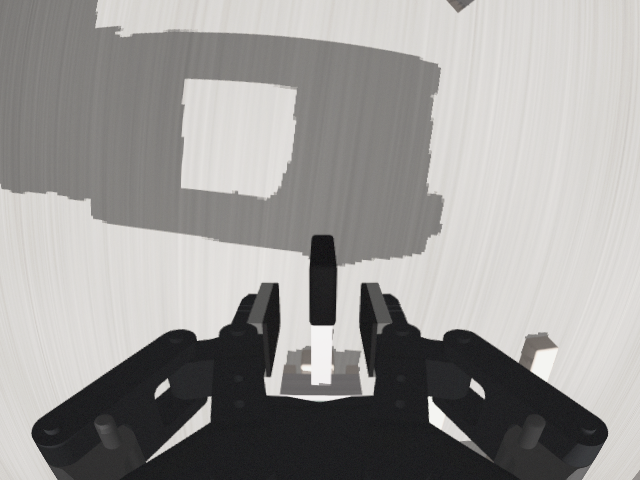

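View pics/s12z.png

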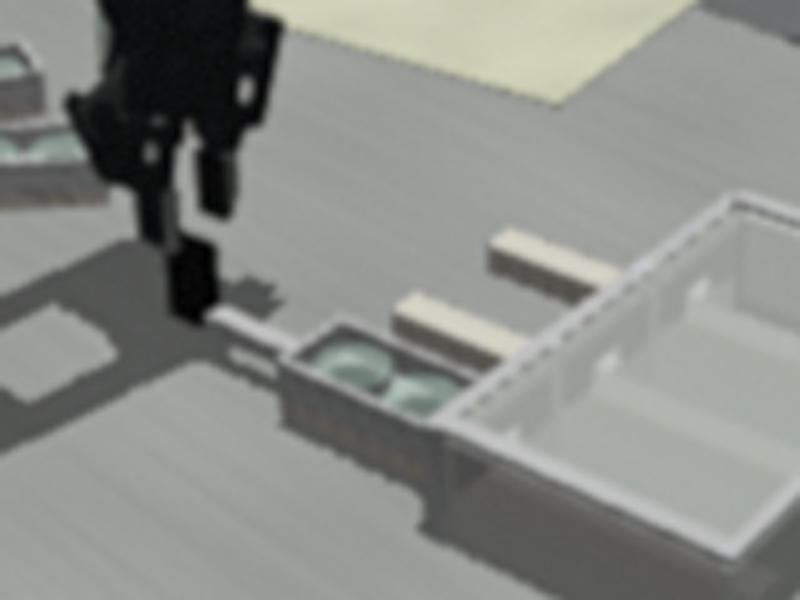

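{"api": "arm_command", "payload": {
  "targets": [
    {"x":1,"y":0,"z":0,"turn":0.2,"jaw":-0.2},
    {"x":1.9,"y":0,"z":0,"turn":0.2,"jaw":-0.2},
    {"x":1.9,"y":0,"z":0,"turn":0.2,"jaw":-0.9},
    {"x":1.9,"y":0,"z":0,"turn":0.2,"jaw":-0.9},
    {"x":1.9,"y":0,"z":0,"turn":0.2,"jaw":-0.9}
  ],
  "newtons": 30
}}

```text
time_s: 11.72
ee_pos: [462.4, 83.3, 127.8]
orientation: [0.529, 0.469, 0.529, -0.469]
ft_force: [0.6, -0.1, -1.5]
gripper_width: 11.2
```

```bash
python3 - <<'E'
from h import *
np.set_printoptions(precision=2,suppress=True)
st(); cap('wrist','w13')
E
```

```text
t 11.725 tcp [462.39  83.33 127.81] jawyaw 6.87 w 11.2 F [ 0.58 -0.11 -1.45] ch [-194.26  -84.48]
```

View pics/w13.png

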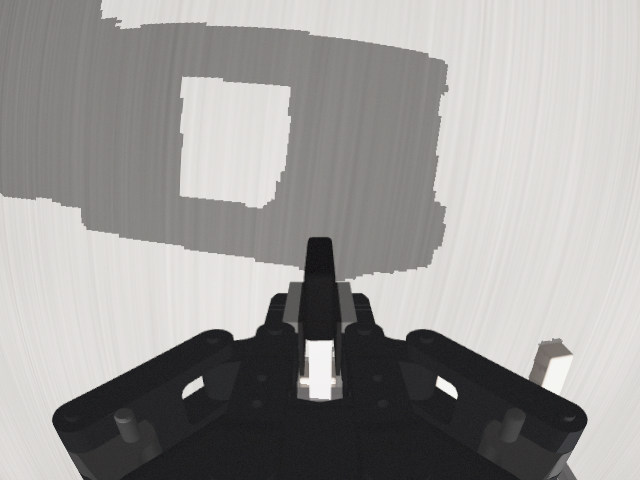

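```bash
python3 - <<'E'
from h import *
np.set_printoptions(precision=2,suppress=True)
for t,uv in(('w12',(322,236)),('w13',(320,238))):
  im,d,p=load(t);C=cloud(d,p,1)
  Q=plane(p,uv,70,1)[0];print(Q,ch(Q)+[145,0],C[uv[1]+3,uv[0]], ch(C[uv[1]+3,uv[0]]))
im,d,p=load('s12');C=cloud(d,p,0);m=(C[...,2]>40)&(C[...,2]<75)&(C[...,1]>-130)&(im.max(2)<60)
P=C[m];c=np.array([ch(q) for q in P]);print(len(P),c.min(0),c.max(0),np.median(c,axis=0))
E
```

```text
[459.99 114.39  70.  ] [-80.37 -83.  ] [461.95 101.5   30.8 ] [-212.34  -82.65]
[459.64 115.72  70.  ] [-81.73 -83.17] [461.27 102.8   31.2 ] [-213.72  -83.16]
1491 [-572.88 -634.96] [-102.25  -78.52] [-119.85 -568.81]
```

{"api": "arm_command", "payload": {
  "targets": [
    {"x":0,"y":0,"z":1.5,"turn":0,"jaw":-0.9},
    {"x":0,"y":0,"z":3,"turn":0,"jaw":-0.9},
    {"x":0,"y":0,"z":4.5,"turn":0,"jaw":-0.9},
    {"x":0,"y":0,"z":6,"turn":0,"jaw":-0.9},
    {"x":0,"y":0,"z":7.5,"turn":0,"jaw":-0.9}
  ]
}}

```text
time_s: 12.4
ee_pos: [471.5, 7.9, 127.9]
orientation: [0.529, 0.469, 0.529, -0.469]
ft_force: [-0.2, 3.0, -2.0]
gripper_width: 11.6
```

```bash
python3 - <<'E'
from h import *
np.set_printoptions(precision=2,suppress=True)
st(); cap('wrist','w14');cap('side','s14')
im=cv2.imread('pics/s14.png'); cv2.imwrite('pics/s14z.png',cv2.resize(im[200:320,250:410],None,fx=5,fy=5,interpolation=cv2.INTER_CUBIC))
E
```

```text
t 12.4 tcp [471.55   7.89 127.91] jawyaw 6.88 w 11.6 F [-0.17  3.04 -2.04] ch [-118.26  -84.79]
```

View pics/s14z.png

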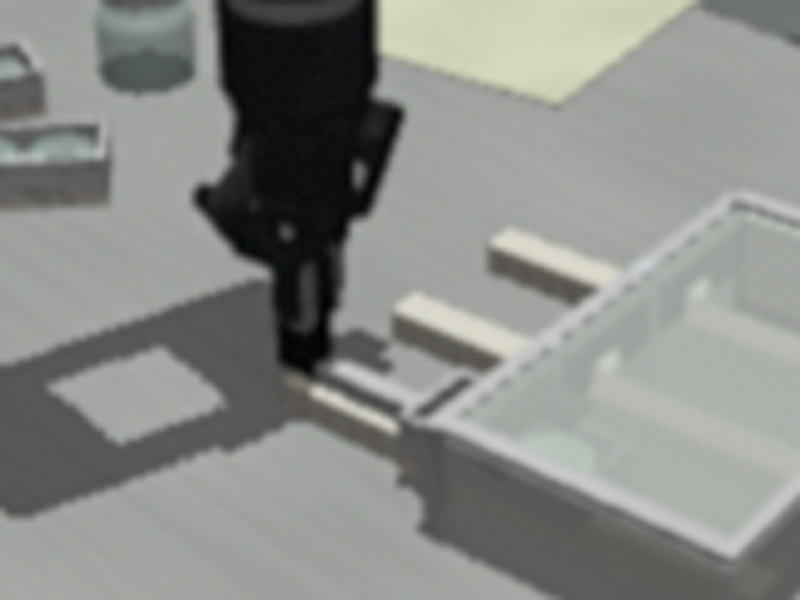

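View pics/w14.png

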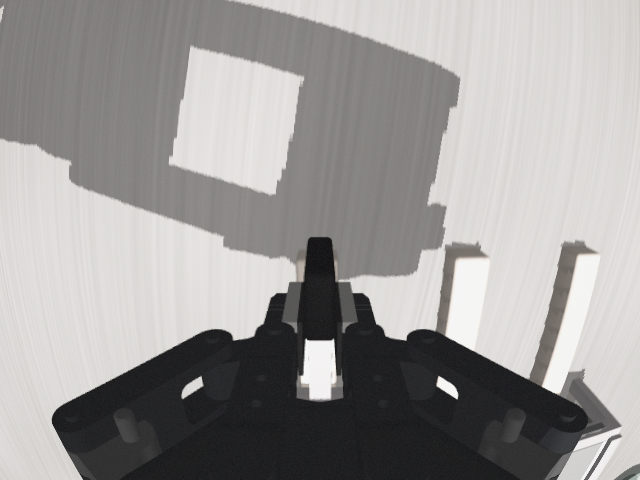

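Going in well (drag 3 N). Another 85 mm brings the tray centre to about 93 mm.

{"api": "arm_command", "payload": {
  "targets": [
    {"x":0,"y":0,"z":1.8,"turn":0,"jaw":-0.9},
    {"x":0,"y":0,"z":3.6,"turn":0,"jaw":-0.9},
    {"x":0,"y":0,"z":5.4,"turn":0,"jaw":-0.9},
    {"x":0,"y":0,"z":7,"turn":0,"jaw":-0.9},
    {"x":0,"y":0,"z":8.3,"turn":0,"jaw":-0.9}
  ]
}}

```text
time_s: 13.12
ee_pos: [481.7, -74.7, 127.9]
orientation: [0.529, 0.469, 0.529, -0.469]
ft_force: [0.2, 1.5, -1.7]
gripper_width: 11.0
```

{"api": "arm_command", "payload": {
  "targets": [
    {"x":0,"y":0,"z":0.3,"turn":0,"jaw":-0.9},
    {"x":0,"y":0,"z":0.3,"turn":0,"jaw":-0.9},
    {"x":0,"y":0,"z":0.3,"turn":0,"jaw":-0.9},
    {"x":0,"y":0,"z":0.3,"turn":0,"jaw":-0.9},
    {"x":0,"y":0,"z":0.3,"turn":0,"jaw":-0.9}
  ]
}}

```text
time_s: 13.75
ee_pos: [481.8, -75.9, 127.9]
orientation: [0.529, 0.469, 0.529, -0.469]
ft_force: [0.7, -0.3, -2.2]
gripper_width: 10.9
```

```bash
python3 - <<'E'
from h import *
np.set_printoptions(precision=2,suppress=True)
st(); cap('wrist','w15');cap('side','s15');cap('scene','c15')
im=cv2.imread('pics/s15.png'); a=cv2.resize(im[220:310,290:410],None,fx=5,fy=5,interpolation=cv2.INTER_CUBIC)
im=cv2.imread('pics/c15.png'); b=cv2.resize(im[200:310,180:340],(655,450),interpolation=cv2.INTER_CUBIC)
cv2.imwrite('pics/s15z.png',a);cv2.imwrite('pics/c15z.png',b)
E
```

```text
t 13.75 tcp [481.82 -75.92 127.94] jawyaw 6.94 w 10.9 F [ 0.66 -0.32 -2.24] ch [-33.83 -85.03]
```

View pics/s15z.png

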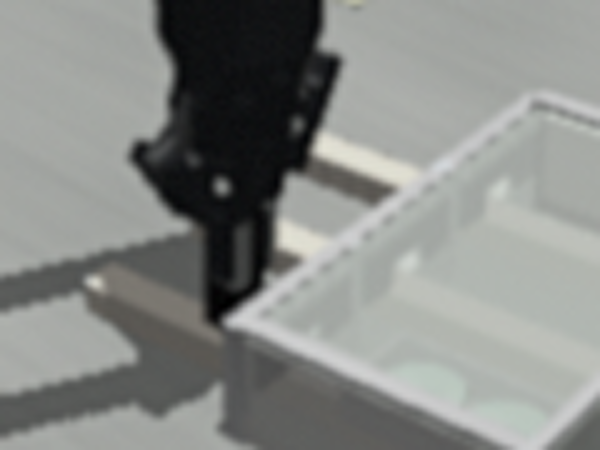

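View pics/c15z.png

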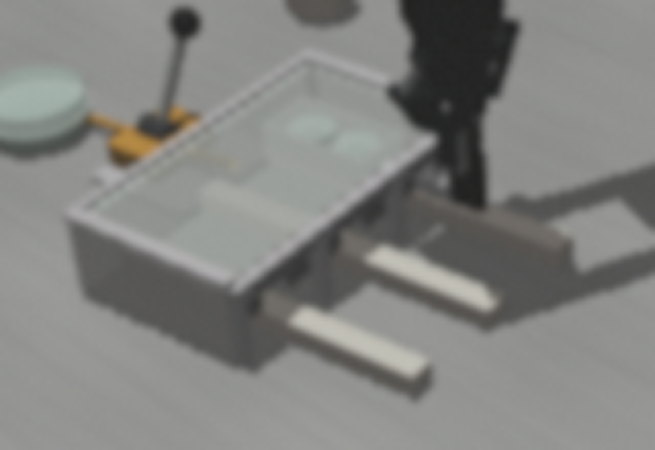

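View pics/w15.png

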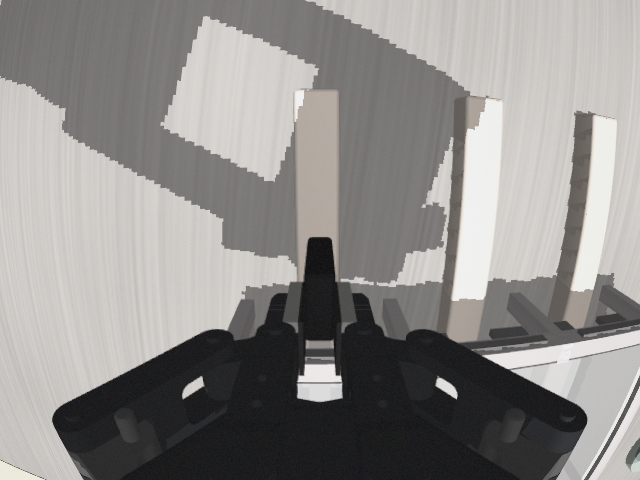

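{"api": "arm_command", "payload": {
  "targets": [
    {"x":0,"y":0,"z":0.2,"turn":0,"jaw":-0.9},
    {"x":0,"y":0,"z":0.2,"turn":0,"jaw":-0.4},
    {"x":0,"y":0,"z":0.2,"turn":0,"jaw":-0.3},
    {"x":0,"y":0,"z":0.2,"turn":0,"jaw":-0.3},
    {"x":-4,"y":0,"z":0,"turn":0,"jaw":-0.3}
  ]
}}

```text
time_s: 14.52
ee_pos: [480.0, -75.9, 166.1]
orientation: [0.527, 0.468, 0.531, -0.47]
ft_force: [0.6, -0.2, 1.0]
gripper_width: 30.0
```

{"api": "arm_command", "payload": {
  "targets": [
    {"x":-6,"y":0,"z":-3,"turn":0,"jaw":0},
    {"x":-12,"y":0,"z":-8,"turn":0,"jaw":0.5},
    {"x":-17,"y":0,"z":-14,"turn":0,"jaw":0.55},
    {"x":-17,"y":0,"z":-20,"turn":0,"jaw":0.55},
    {"x":-17,"y":0,"z":-21,"turn":0,"jaw":0.55}
  ]
}}

```text
time_s: 15.15
ee_pos: [456.4, 134.6, 339.8]
orientation: [0.53, 0.47, 0.529, -0.468]
ft_force: [0.1, -1.4, -0.2]
gripper_width: 65.9
```

```bash
python3 - <<'E'
from h import *
np.set_printoptions(precision=2,suppress=True)
st(); cap('wrist','w16');cap('side','s16')
sleds('w16')
im=cv2.imread('pics/s16.png'); a=cv2.resize(im[220:310,290:410],None,fx=5,fy=5,interpolation=cv2.INTER_CUBIC)
cv2.imwrite('pics/s16z.png',a)
E
```

```text
t 15.15 tcp [456.42 134.55 339.77] jawyaw 6.98 w 65.9 F [ 0.11 -1.4  -0.18] ch [-245.82  -84.03]
w16 pix [316   0 117 105] c [503.59 296.17] size (51.34095764160156, 100.96040344238281) rimz 32.20572873473202 yaw -39.346706 tab [nan nan] tabyaw nan tabdist nan
w16 pix [483   0  75  55] c [636.91 353.01] size (26.242738723754883, 61.83815002441406) rimz 31.674755111439737 yaw 132.23695 tab [646.87 359.48] tabyaw -146.99682493222966 tabdist 11.877406002374242
```

View pics/s16z.png

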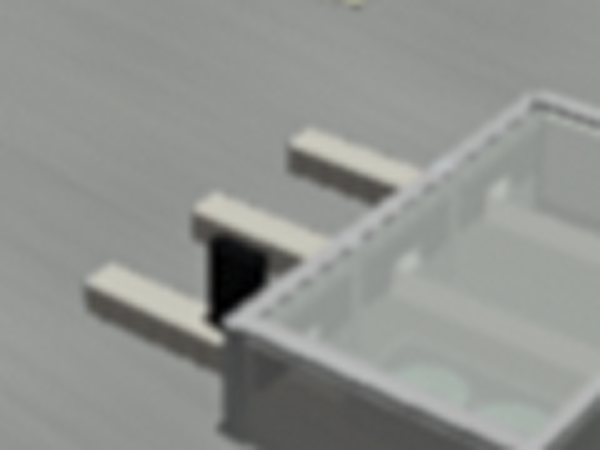

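View pics/w16.png

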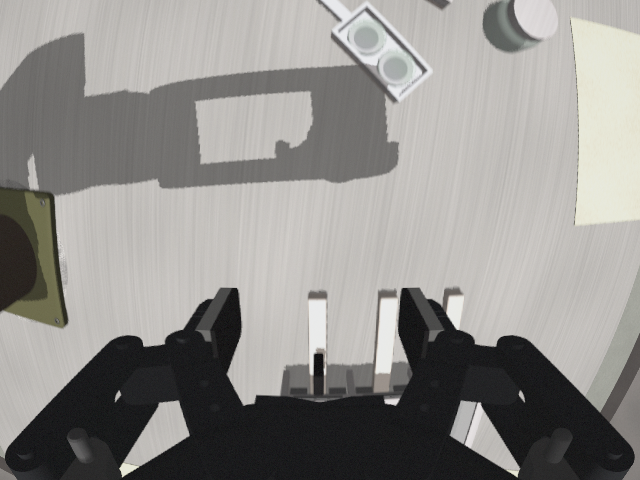

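```bash
python3 - <<'E'
from h import *
np.set_printoptions(precision=2,suppress=True)
im,d,p=load('w16');C=cloud(d,p,1);m=(im.max(2)<40);m[395:]=0;m[:,:305]=0;m[:,335:]=0
P=C[m];c=np.array([ch(q) for q in P]);k=(P[:,2]<80)&(P[:,2]>22);print(k.sum(),c[k].min(0),c[k].max(0),np.percentile(c[k],[2,98],axis=0))
go((494.2,303.7),50.65)
E
```

```text
276 [-52.78 -88.95] [-25.59 -79.12] [[-52.08 -88.88]
 [-27.18 -79.25]]
y 5.846764038707073 z -16.2305676194755 turn -43.506229045596704
```

{"api": "arm_command", "payload": {
  "targets": [
    {"x":2,"y":1.5,"z":-4,"turn":-10,"jaw":0.55},
    {"x":6,"y":3,"z":-8,"turn":-20,"jaw":0.55},
    {"x":11,"y":4.5,"z":-12,"turn":-30,"jaw":0.55},
    {"x":16,"y":5.8,"z":-16.2,"turn":-40,"jaw":0.55},
    {"x":19,"y":5.8,"z":-16.2,"turn":-43.5,"jaw":0.55}
  ]
}}

```text
time_s: 15.88
ee_pos: [495.2, 301.5, 145.4]
orientation: [0.666, 0.238, 0.666, -0.238]
ft_force: [-0.8, -0.2, 0.3]
gripper_width: 66.4
```

```bash
python3 - <<'E'
from h import *
np.set_printoptions(precision=2,suppress=True)
st(); go((494.2,303.7),50.65); cap('wrist','w17');sleds('w17')
E
```

```text
t 15.875 tcp [495.17 301.53 145.39] jawyaw 50.67 w 66.4 F [-0.83 -0.16  0.27] ch [-406.68  -24.79]
y 0.10623390677292961 z -0.21218893336297645 turn 0.0243389933061664
w17 pix [271   0 100 300] c [462.62 329.63] size (50.59185028076172, 127.6919174194336) rimz 32.27639918299505 yaw -39.01696 tab [406.71 375.61] tabyaw -39.43339310356738 tabdist 72.3868614281226
w17 pix [433   0 123 291] c [532.98 408.18] size (51.57232666015625, 100.99668884277344) rimz 32.187109186476945 yaw -21.350163 tab [nan nan] tabyaw nan tabdist nan
```

View pics/w17.png

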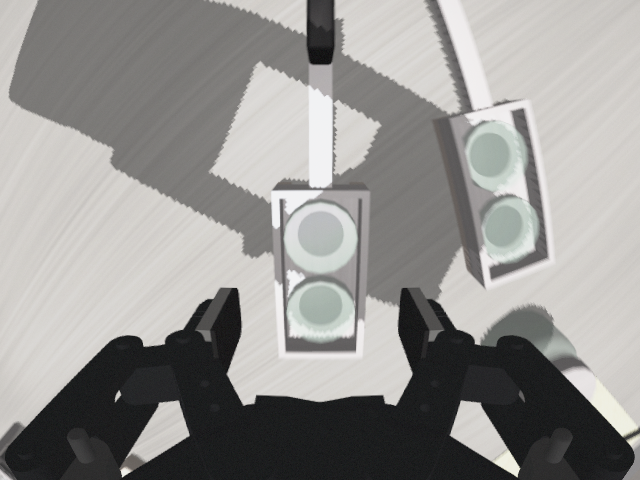

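{"api": "arm_command", "payload": {
  "targets": [
    {"x":2.5,"y":0.1,"z":-0.2,"turn":0,"jaw":0.55},
    {"x":5,"y":0.1,"z":-0.2,"turn":0,"jaw":0.55},
    {"x":6.3,"y":0.1,"z":-0.2,"turn":0,"jaw":0.55},
    {"x":6.3,"y":0.1,"z":-0.2,"turn":0,"jaw":0.4},
    {"x":6.3,"y":0.1,"z":-0.2,"turn":0,"jaw":0}
  ],
  "newtons": 60
}}

```text
time_s: 16.55
ee_pos: [494.6, 302.1, 86.3]
orientation: [0.666, 0.24, 0.665, -0.239]
ft_force: [0.0, -1.7, -1.7]
gripper_width: 48.9
```

{"api": "arm_command", "payload": {
  "targets": [
    {"x":0,"y":0,"z":0,"turn":0,"jaw":-0.2},
    {"x":0,"y":0,"z":0,"turn":0,"jaw":-0.2},
    {"x":0,"y":0,"z":0,"turn":0,"jaw":-0.2},
    {"x":-1.5,"y":0,"z":0,"turn":0,"jaw":-0.2},
    {"x":-4,"y":0,"z":0,"turn":0,"jaw":-0.2}
  ],
  "newtons": 60
}}

```text
time_s: 17.18
ee_pos: [492.8, 301.8, 124.7]
orientation: [0.665, 0.239, 0.666, -0.24]
ft_force: [-0.9, 0.0, -1.9]
gripper_width: 49.0
```

```bash
python3 - <<'E'
from h import *
np.set_printoptions(precision=2,suppress=True)
s=st(); go(wc(-78.5,0),7.15); cap('wrist','w18')
E
```

```text
t 17.175 tcp [492.79 301.79 124.75] jawyaw 50.4 w 49.0 F [-0.9   0.05 -1.92] ch [-407.22  -27.12]
y -20.549653805678624 z 25.801307562581655 turn 43.253706490931066
```

View pics/w18.png

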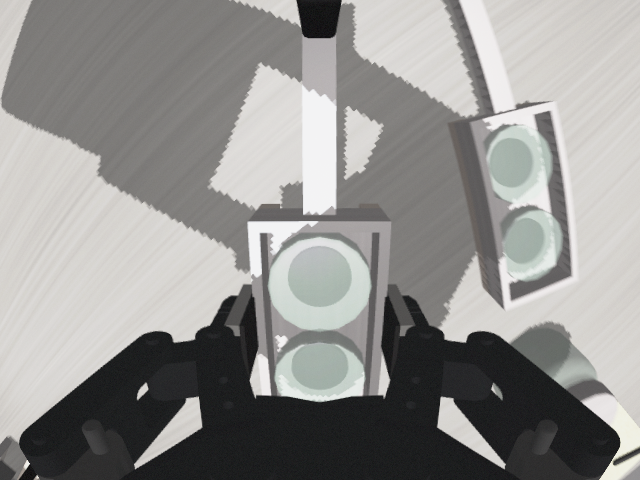

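{"api": "arm_command", "payload": {
  "targets": [
    {"x":-0.8,"y":-3,"z":4,"turn":0,"jaw":-0.2},
    {"x":-0.8,"y":-7,"z":9,"turn":8,"jaw":-0.2},
    {"x":-0.8,"y":-11,"z":14,"turn":17,"jaw":-0.2},
    {"x":-0.8,"y":-15,"z":19,"turn":26,"jaw":-0.2},
    {"x":-0.8,"y":-18.5,"z":23,"turn":35,"jaw":-0.2}
  ]
}}

```text
time_s: 17.85
ee_pos: [553.5, 11.1, 133.1]
orientation: [0.562, 0.43, 0.561, -0.43]
ft_force: [0.4, 0.2, -2.3]
gripper_width: 48.6
```

```bash
python3 - <<'E'
from h import *
np.set_printoptions(precision=2,suppress=True)
s=st(); go(wc(-78.5,0),7.15)
E
```

```text
t 17.85 tcp [553.54  11.07 133.09] jawyaw 15.1 w 48.6 F [ 0.43  0.24 -2.27] ch [-111.21   -3.04]
y -0.1515236266941052 z 3.2822384295126503 turn 7.945599188614937
```

{"api": "arm_command", "payload": {
  "targets": [
    {"x":0,"y":0,"z":1.5,"turn":4,"jaw":-0.2},
    {"x":0,"y":-0.1,"z":3.1,"turn":7.9,"jaw":-0.2},
    {"x":0,"y":-0.1,"z":3.1,"turn":7.9,"jaw":-0.2},
    {"x":0,"y":-0.1,"z":3.1,"turn":7.9,"jaw":-0.2},
    {"x":0,"y":-0.1,"z":3.1,"turn":7.9,"jaw":-0.2}
  ]
}}

```text
time_s: 18.48
ee_pos: [560.0, -16.3, 132.9]
orientation: [0.532, 0.466, 0.532, -0.466]
ft_force: [-0.5, 0.4, -2.8]
gripper_width: 49.0
```

```bash
python3 - <<'E'
from h import *
np.set_printoptions(precision=2,suppress=True)
s=st(); go(wc(-78.5,0),7.15); im,d,p=cap('wrist','w19')
print([proj(p,np.r_[wc(-125,o),20],1)[0] for o in(-11,11)])
E
```

```text
t 18.475 tcp [560.05 -16.27 132.86] jawyaw 7.59 w 49.0 F [-0.46  0.37 -2.78] ch [-83.27   0.01]
y -0.005077172265030334 z 0.4776874328256356 turn 0.4417813908266641
[array([296.06, 188.6 ]), array([340.18, 188.94])]
```

View pics/w19.png

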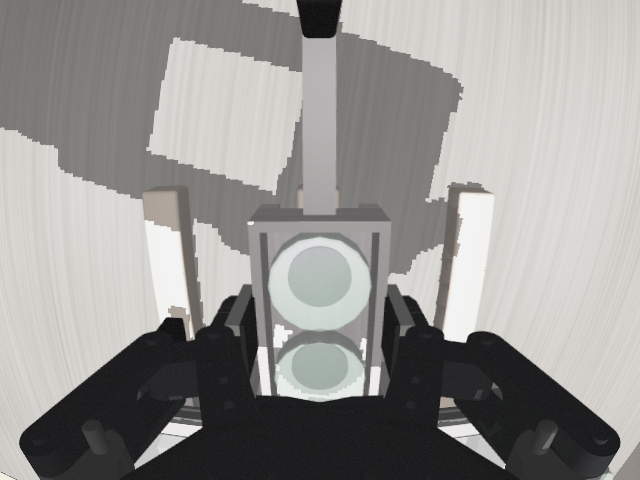

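{"api": "arm_command", "payload": {
  "targets": [
    {"x":1.3,"y":0,"z":0.3,"turn":0.4,"jaw":-0.2},
    {"x":2.5,"y":0,"z":0.3,"turn":0.4,"jaw":-0.2},
    {"x":3.2,"y":0,"z":0.3,"turn":0.4,"jaw":-0.2},
    {"x":3.6,"y":0,"z":0.3,"turn":0.4,"jaw":-0.2},
    {"x":3.7,"y":0,"z":0.3,"turn":0.4,"jaw":-0.2}
  ]
}}

```text
time_s: 19.15
ee_pos: [560.4, -20.1, 96.0]
orientation: [0.53, 0.468, 0.53, -0.468]
ft_force: [-3.1, -0.4, 6.3]
gripper_width: 48.4
```

```bash
python3 - <<'E'
from h import *
np.set_printoptions(precision=2,suppress=True)
s=st();cap('wrist','w20'); cap('side','s20')
im=cv2.imread('pics/s20.png'); a=cv2.resize(im[200:310,270:410],None,fx=5,fy=5,interpolation=cv2.INTER_CUBIC)
cv2.imwrite('pics/s20z.png',a)
E
```

```text
t 19.15 tcp [560.38 -20.1   95.99] jawyaw 7.1 w 48.4 F [-3.14 -0.35  6.25] ch [-79.44  -0.13]
```

View pics/s20z.png

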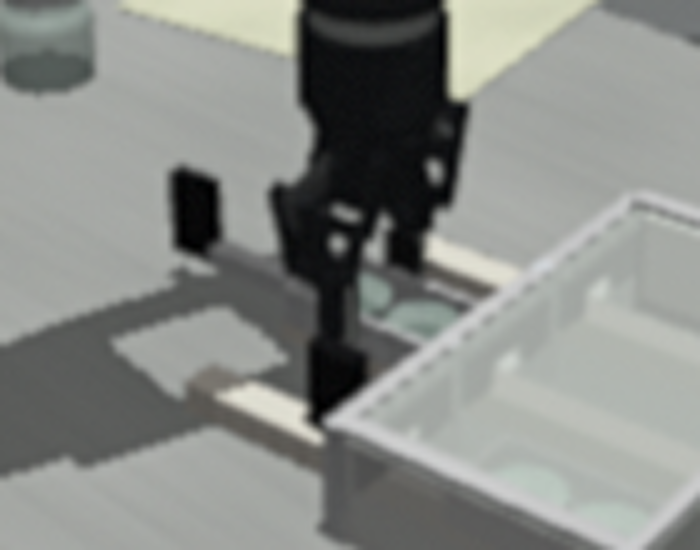

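View pics/w20.png

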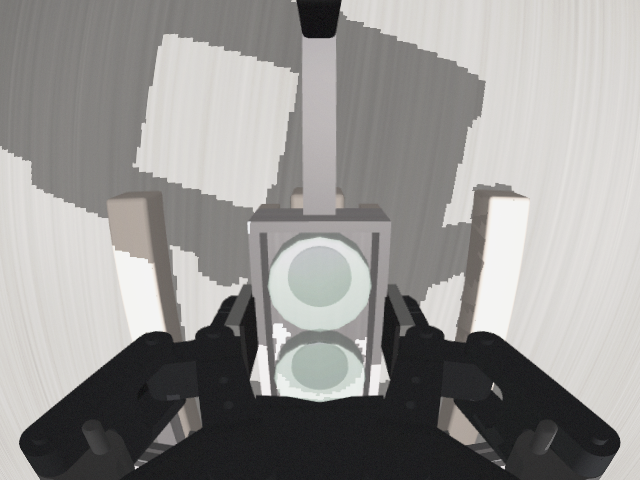

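{"api": "arm_command", "payload": {
  "targets": [
    {"x":0,"y":0,"z":0,"turn":0,"jaw":0.4},
    {"x":0,"y":0,"z":0,"turn":0,"jaw":0.4},
    {"x":0,"y":0,"z":0,"turn":0,"jaw":0.4},
    {"x":-3,"y":0,"z":0,"turn":0,"jaw":0.4},
    {"x":-6,"y":0,"z":0,"turn":0,"jaw":0.4}
  ]
}}

```text
time_s: 19.88
ee_pos: [560.5, -20.1, 156.2]
orientation: [0.53, 0.468, 0.53, -0.468]
ft_force: [0.8, 0.1, 0.0]
gripper_width: 60.0
```

{"api": "arm_command", "payload": {
  "targets": [
    {"x":0,"y":0,"z":-5,"turn":0,"jaw":0.3},
    {"x":0,"y":0,"z":-9,"turn":0,"jaw":0},
    {"x":0,"y":0,"z":-11.6,"turn":0,"jaw":-0.2},
    {"x":0,"y":0,"z":-11.6,"turn":0,"jaw":-0.2},
    {"x":0,"y":0,"z":-11.6,"turn":0,"jaw":-0.2}
  ]
}}

```text
time_s: 20.5
ee_pos: [546.6, 94.6, 156.0]
orientation: [0.53, 0.468, 0.53, -0.468]
ft_force: [0.0, -0.8, 1.3]
gripper_width: 34.3
```

```bash
cat >>h.py <<'E'
def tail(tag):
    im,d,p=load(tag);C=cloud(d,p,1);m=(im.max(2)<50)&(C[...,2]>24)&(C[...,2]<75);m[300:]=0;m[:,:290]=0;m[:,350:]=0
    P=C[m];c=np.array([ch(q) for q in P]);print('tail',len(P),'rear',np.percentile(c[:,0],2),'y',c[:,1].min(),c[:,1].max(),'tray at',np.percentile(c[:,0],2)+145)
E
python3 - <<'E'
from h import *
np.set_printoptions(precision=2,suppress=True)
s=st();cap('wrist','w21');tail('w21')
E
```

```text
t 20.5 tcp [546.56  94.63 155.96] jawyaw 7.13 w 34.3 F [ 0.04 -0.8   1.27] ch [-194.99    0.44]
tail 1803 rear -214.415723471165 y -4.480267922099241 6.9833639549651885 tray at -69.415723471165
```

View pics/w21.png

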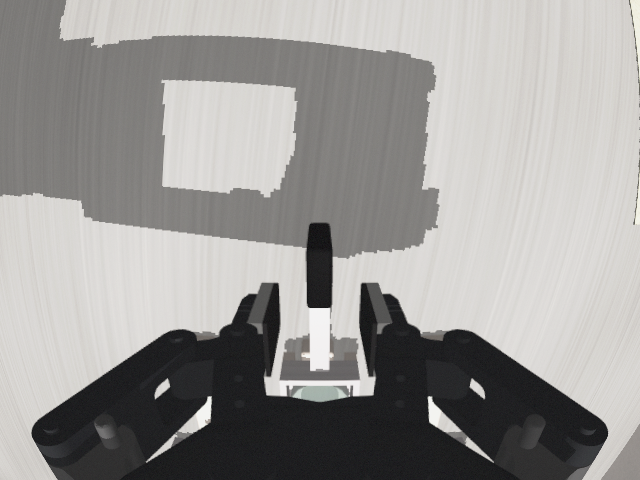

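{"api": "arm_command", "payload": {
  "targets": [
    {"x":1.4,"y":0,"z":-0.3,"turn":0,"jaw":-0.2},
    {"x":2.8,"y":0,"z":-0.3,"turn":0,"jaw":-0.2},
    {"x":2.8,"y":0,"z":-0.3,"turn":0,"jaw":-0.9},
    {"x":2.8,"y":0,"z":-0.3,"turn":0,"jaw":-0.9},
    {"x":2.8,"y":0,"z":-0.3,"turn":0,"jaw":-0.9}
  ],
  "newtons": 30
}}

```text
time_s: 21.18
ee_pos: [546.0, 97.9, 127.8]
orientation: [0.53, 0.468, 0.53, -0.468]
ft_force: [-0.9, 0.2, -1.6]
gripper_width: 11.3
```

{"api": "arm_command", "payload": {
  "targets": [
    {"x":0,"y":0,"z":0,"turn":0,"jaw":-0.9},
    {"x":0,"y":0,"z":1.8,"turn":0,"jaw":-0.9},
    {"x":0,"y":0,"z":3.6,"turn":0,"jaw":-0.9},
    {"x":0,"y":0,"z":5.4,"turn":0,"jaw":-0.9},
    {"x":0,"y":0,"z":7.2,"turn":0,"jaw":-0.9}
  ]
}}

```text
time_s: 21.8
ee_pos: [555.0, 24.8, 127.9]
orientation: [0.53, 0.468, 0.53, -0.468]
ft_force: [-0.5, 1.3, -2.0]
gripper_width: 11.0
```

```bash
python3 - <<'E'
from h import *
np.set_printoptions(precision=2,suppress=True)
s=st();cap('wrist','w22');tail('w22')
E
```

```text
t 21.8 tcp [554.98  24.8  127.91] jawyaw 7.07 w 11.0 F [-0.46  1.33 -1.95] ch [-124.66    0.1 ]
tail 1630 rear -141.29958177120847 y -5.9793949724831945 8.097853087790472 tray at 3.700418228791534
```

View pics/w22.png

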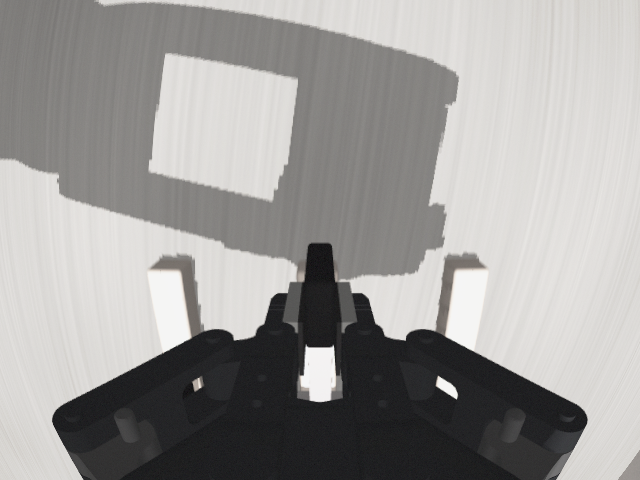

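{"api": "arm_command", "payload": {
  "targets": [
    {"x":0,"y":0,"z":1.8,"turn":0,"jaw":-0.9},
    {"x":0,"y":0,"z":3.6,"turn":0,"jaw":-0.9},
    {"x":0,"y":0,"z":5.4,"turn":0,"jaw":-0.9},
    {"x":0,"y":0,"z":7,"turn":0,"jaw":-0.9},
    {"x":0,"y":0,"z":8.6,"turn":0,"jaw":-0.9}
  ]
}}

```text
time_s: 22.48
ee_pos: [565.8, -60.2, 127.9]
orientation: [0.53, 0.468, 0.53, -0.468]
ft_force: [0.2, -0.6, -1.9]
gripper_width: 11.2
```

{"api": "arm_command", "payload": {
  "targets": [
    {"x":0,"y":0,"z":0.3,"turn":0,"jaw":-0.9},
    {"x":0,"y":0,"z":0.5,"turn":0,"jaw":-0.9},
    {"x":0,"y":0,"z":0.5,"turn":0,"jaw":-0.9},
    {"x":0,"y":0,"z":0.5,"turn":0,"jaw":-0.9},
    {"x":0,"y":0,"z":0.5,"turn":0,"jaw":-0.9}
  ]
}}

```text
time_s: 23.1
ee_pos: [566.2, -63.4, 128.0]
orientation: [0.53, 0.468, 0.53, -0.468]
ft_force: [0.4, 0.6, -3.5]
gripper_width: 11.1
```

```bash
python3 - <<'E'
from h import *
np.set_printoptions(precision=2,suppress=True)
s=st();cap('wrist','w23');tail('w23')
E
```

```text
t 23.1 tcp [566.18 -63.39 127.95] jawyaw 7.14 w 11.1 F [ 0.41  0.56 -3.48] ch [-35.76   0.23]
tail 1641 rear -52.42625029129711 y -5.944304591741513 8.171821618905733 tray at 92.57374970870289
```

View pics/w23.png

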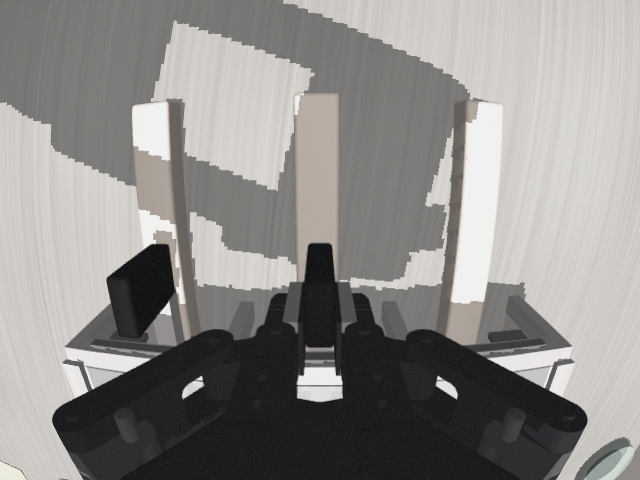

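{"api": "arm_command", "payload": {
  "targets": [
    {"x":0,"y":0,"z":0.2,"turn":0,"jaw":-0.9},
    {"x":0,"y":0,"z":0.2,"turn":0,"jaw":-0.4},
    {"x":0,"y":0,"z":0.2,"turn":0,"jaw":-0.3},
    {"x":0,"y":0,"z":0.2,"turn":0,"jaw":-0.3},
    {"x":-4,"y":0,"z":0,"turn":0,"jaw":-0.3}
  ]
}}

```text
time_s: 23.78
ee_pos: [564.1, -63.6, 165.6]
orientation: [0.528, 0.467, 0.532, -0.469]
ft_force: [-0.8, -0.8, 0.6]
gripper_width: 29.8
```

{"api": "arm_command", "payload": {
  "targets": [
    {"x":-6,"y":0,"z":-5,"turn":0,"jaw":0},
    {"x":-12,"y":-1,"z":-11,"turn":0,"jaw":0.5},
    {"x":-17,"y":-2,"z":-17,"turn":0,"jaw":0.55},
    {"x":-17,"y":-3,"z":-23,"turn":0,"jaw":0.55},
    {"x":-17,"y":-3,"z":-29,"turn":0,"jaw":0.55}
  ]
}}

```text
time_s: 24.4
ee_pos: [508.2, 181.8, 334.2]
orientation: [0.531, 0.469, 0.529, -0.467]
ft_force: [1.1, -0.3, -0.4]
gripper_width: 66.1
```

```bash
python3 - <<'E'
from h import *
np.set_printoptions(precision=2,suppress=True)
st(); cap('wrist','w24');cap('side','s24')
sleds('w24')
im=cv2.imread('pics/s24.png'); a=cv2.resize(im[220:310,290:410],None,fx=5,fy=5,interpolation=cv2.INTER_CUBIC)
cv2.imwrite('pics/s24z.png',a)
E
```

```text
t 24.4 tcp [508.18 181.79 334.18] jawyaw 7.04 w 66.1 F [ 1.05 -0.26 -0.38] ch [-286.25  -26.79]
w24 pix [325   0  95  38] c [548.44 381.45] size (81.00069427490234, 36.05980682373047) rimz 32.1112780803727 yaw 10.304997 tab [nan nan] tabyaw nan tabdist nan
w24 pix [440  14  78  68] c [634.24 353.79] size (22.149147033691406, 60.65016174316406) rimz 32.028227440596964 yaw 125.593376 tab [647.58 363.27] tabyaw -144.61200778130555 tabdist 16.36273138812975
```

View pics/s24z.png

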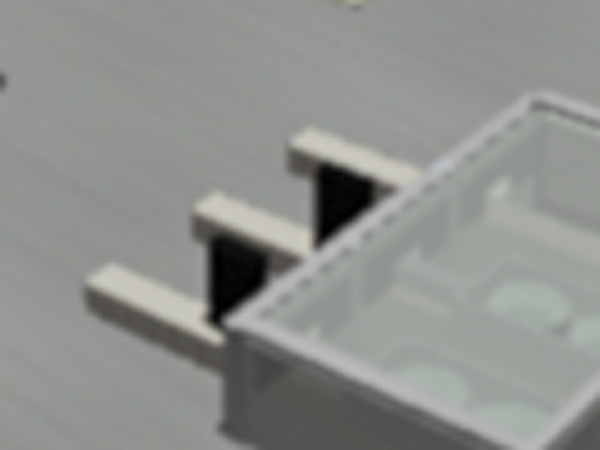

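View pics/w24.png

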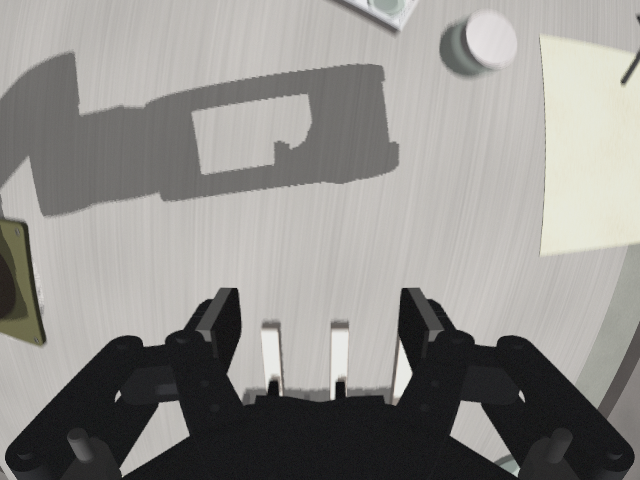

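```bash
python3 - <<'E'
from h import *
np.set_printoptions(precision=2,suppress=True)
go((520.9,412.9),68.7)
E
```

```text
y 4.303753265802631 z -22.330476396149884 turn -61.23474499575994
```

{"api": "arm_command", "payload": {
  "targets": [
    {"x":1,"y":1,"z":-5,"turn":-10.5,"jaw":0.55},
    {"x":3,"y":2,"z":-11,"turn":-21,"jaw":0.55},
    {"x":6,"y":3,"z":-17,"turn":-31,"jaw":0.55},
    {"x":9,"y":4.3,"z":-22.2,"turn":-41,"jaw":0.55},
    {"x":12,"y":4.3,"z":-22.2,"turn":-51,"jaw":0.55}
  ]
}}

```text
time_s: 25.12
ee_pos: [524.2, 409.6, 210.7]
orientation: [0.681, 0.192, 0.68, -0.19]
ft_force: [0.6, -1.0, -0.6]
gripper_width: 66.2
```

{"api": "arm_command", "payload": {
  "targets": [
    {"x":2,"y":0,"z":0,"turn":-10,"jaw":0.55},
    {"x":4,"y":0,"z":0,"turn":-10,"jaw":0.55},
    {"x":4,"y":0,"z":0,"turn":-10,"jaw":0.55},
    {"x":4,"y":0,"z":0,"turn":-10,"jaw":0.55},
    {"x":4,"y":0,"z":0,"turn":-10,"jaw":0.55}
  ]
}}

```text
time_s: 25.75
ee_pos: [524.3, 406.1, 173.2]
orientation: [0.695, 0.135, 0.694, -0.134]
ft_force: [0.6, 0.2, 1.2]
gripper_width: 66.2
```

```bash
python3 - <<'E'
from h import *
np.set_printoptions(precision=2,suppress=True)
st(); go((520.9,412.9),68.7); cap('wrist','w25');sleds('w25')
E
```

```text
t 25.75 tcp [524.29 406.14 173.18] jawyaw 68.08 w 66.2 F [0.56 0.2  1.2 ] ch [-506.84   17.13]
y 0.500976586389363 z -0.5670588401934503 turn -0.6196428275238617
w25 pix [283   0  87 300] c [491.45 424.34] size (50.63969802856445, 145.32830810546875) rimz 32.32039768996262 yaw -21.162113 tab [412.98 455.09] tabyaw -21.397441568546807 tabdist 84.28077588173639
```

View pics/w25.png

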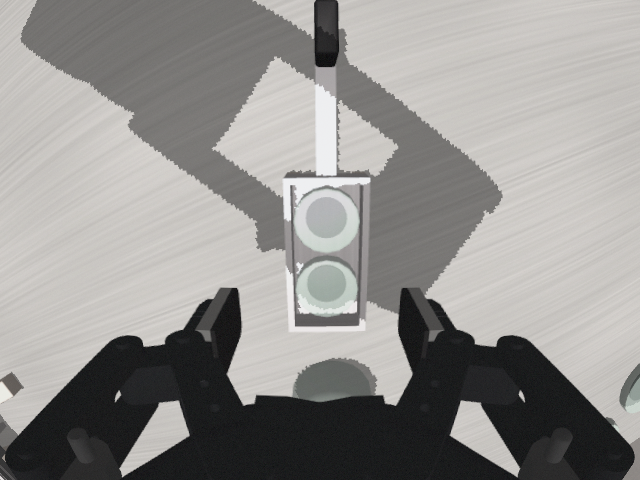

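{"api": "arm_command", "payload": {
  "targets": [
    {"x":3,"y":0.5,"z":-0.6,"turn":-0.6,"jaw":0.55},
    {"x":6,"y":0.5,"z":-0.6,"turn":-0.6,"jaw":0.55},
    {"x":8.2,"y":0.5,"z":-0.6,"turn":-0.6,"jaw":0.55},
    {"x":9,"y":0.5,"z":-0.6,"turn":-0.6,"jaw":0.4},
    {"x":9,"y":0.5,"z":-0.6,"turn":-0.6,"jaw":0}
  ],
  "newtons": 60
}}

```text
time_s: 26.42
ee_pos: [520.0, 413.0, 82.3]
orientation: [0.695, 0.131, 0.695, -0.131]
ft_force: [0.4, 0.4, -2.3]
gripper_width: 48.8
```

{"api": "arm_command", "payload": {
  "targets": [
    {"x":0,"y":0,"z":0,"turn":0,"jaw":-0.2},
    {"x":0,"y":0,"z":0,"turn":0,"jaw":-0.2},
    {"x":0,"y":0,"z":0,"turn":0,"jaw":-0.2},
    {"x":-1.5,"y":0,"z":0,"turn":0,"jaw":-0.2},
    {"x":-4.5,"y":0,"z":0,"turn":0,"jaw":-0.2}
  ],
  "newtons": 60
}}

```text
time_s: 27.05
ee_pos: [519.1, 412.3, 126.7]
orientation: [0.694, 0.13, 0.696, -0.131]
ft_force: [0.8, -1.0, -2.6]
gripper_width: 48.7
```

```bash
python3 - <<'E'
from h import *
np.set_printoptions(precision=2,suppress=True)
s=st(); go(wc(-120,85),7.15); cap('wrist','w26')
E
```

```text
t 27.05 tcp [519.08 412.31 126.75] jawyaw 68.7 w 48.7 F [ 0.83 -1.04 -2.55] ch [-513.61   12.73]
y -31.164722022367478 z 25.10672047119931 turn 61.55023648579512
```

View pics/w26.png

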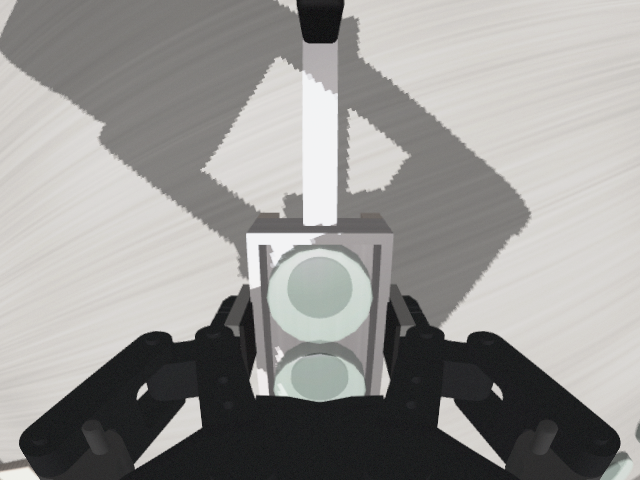

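{"api": "arm_command", "payload": {
  "targets": [
    {"x":-1,"y":-4,"z":1.5,"turn":5,"jaw":-0.2},
    {"x":-1.5,"y":-9,"z":3.5,"turn":14,"jaw":-0.2},
    {"x":-1.5,"y":-14,"z":6.5,"turn":23,"jaw":-0.2},
    {"x":-1.5,"y":-19,"z":11.5,"turn":32,"jaw":-0.2},
    {"x":-1.5,"y":-24,"z":17,"turn":41,"jaw":-0.2}
  ]
}}

```text
time_s: 27.72
ee_pos: [582.8, 143.9, 142.8]
orientation: [0.605, 0.368, 0.604, -0.367]
ft_force: [0.5, 0.2, -2.1]
gripper_width: 48.5
```

```bash
python3 - <<'E'
from h import *
np.set_printoptions(precision=2,suppress=True)
s=st(); go(wc(-78.5,85),7.15)
E
```

```text
t 27.725 tcp [582.81 143.92 142.84] jawyaw 27.43 w 48.5 F [ 0.51  0.24 -2.13] ch [-239.38   42.54]
y -1.5949551520399128 z 16.562995900033325 turn 20.28379299499983
```

{"api": "arm_command", "payload": {
  "targets": [
    {"x":0,"y":-0.5,"z":4,"turn":9,"jaw":-0.2},
    {"x":0,"y":-1,"z":8,"turn":18,"jaw":-0.2},
    {"x":0,"y":-1.5,"z":12,"turn":20,"jaw":-0.2},
    {"x":0,"y":-1.6,"z":15.8,"turn":20,"jaw":-0.2},
    {"x":0,"y":-1.6,"z":15.8,"turn":20,"jaw":-0.2}
  ]
}}

```text
time_s: 28.35
ee_pos: [643.6, -4.8, 142.7]
orientation: [0.533, 0.467, 0.53, -0.466]
ft_force: [0.2, 0.4, -1.5]
gripper_width: 48.8
```

```bash
python3 - <<'E'
from h import *
np.set_printoptions(precision=2,suppress=True)
s=st(); go(wc(-78.5,85),7.15); cap('wrist','w27')
E
```

```text
t 28.35 tcp [643.58  -4.83 142.7 ] jawyaw 7.51 w 48.8 F [ 0.19  0.4  -1.5 ] ch [-84.23  84.32]
y 0.06400708293062231 z 0.5733329357092027 turn 0.3552828527088705
```

View pics/w27.png

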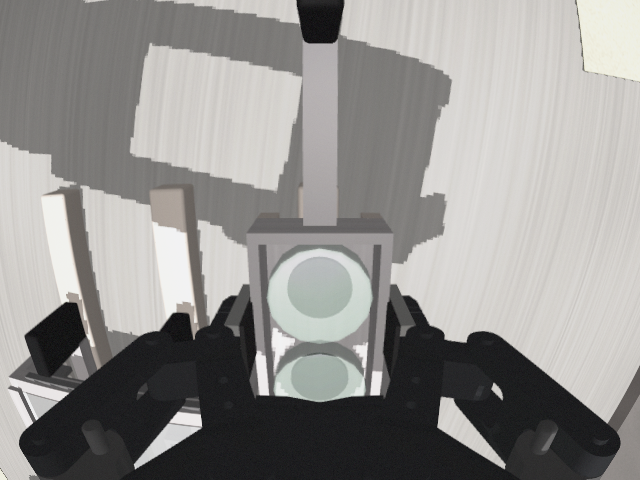

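{"api": "arm_command", "payload": {
  "targets": [
    {"x":1,"y":0,"z":0.3,"turn":0.4,"jaw":-0.2},
    {"x":2.2,"y":0,"z":0.3,"turn":0.4,"jaw":-0.2},
    {"x":3.4,"y":0,"z":0.3,"turn":0.4,"jaw":-0.2},
    {"x":4.5,"y":0,"z":0.3,"turn":0.4,"jaw":-0.2},
    {"x":5,"y":0,"z":0.3,"turn":0.4,"jaw":-0.2}
  ]
}}

```text
time_s: 29.02
ee_pos: [641.1, -4.4, 91.6]
orientation: [0.53, 0.467, 0.532, -0.468]
ft_force: [-8.5, 0.9, 24.8]
gripper_width: 49.0
```

```bash
python3 - <<'E'
from h import *
np.set_printoptions(precision=2,suppress=True)
s=st();cap('wrist','w28'); cap('side','s28')
im=cv2.imread('pics/s28.png'); a=cv2.resize(im[200:310,270:410],None,fx=5,fy=5,interpolation=cv2.INTER_CUBIC)
cv2.imwrite('pics/s28z.png',a)
E
```

```text
t 29.025 tcp [641.1   -4.4   91.57] jawyaw 7.32 w 49.0 F [-8.52  0.92 24.76] ch [-84.97  81.91]
```

View pics/s28z.png

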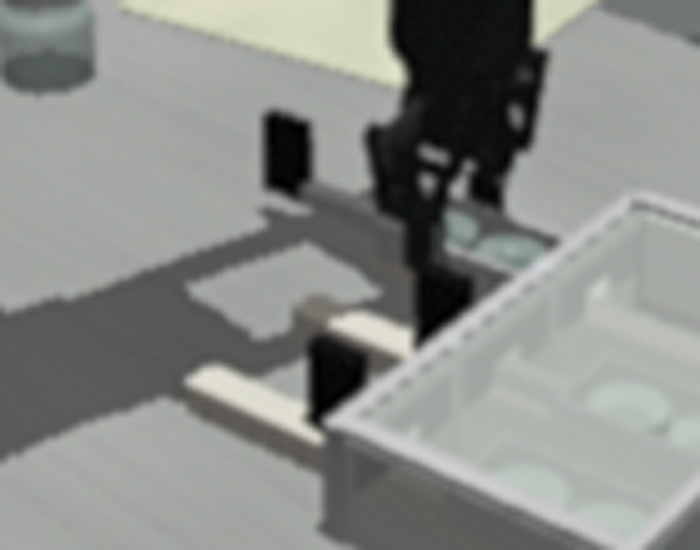

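View pics/w28.png

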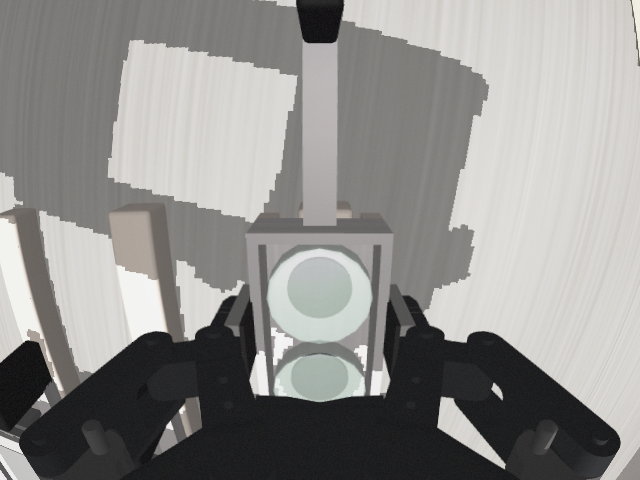

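{"api": "arm_command", "payload": {
  "targets": [
    {"x":-0.3,"y":0,"z":0,"turn":0,"jaw":-0.2},
    {"x":-0.3,"y":0.2,"z":0,"turn":0,"jaw":-0.2},
    {"x":-0.3,"y":0.2,"z":0,"turn":0,"jaw":-0.2},
    {"x":-0.2,"y":0.2,"z":0,"turn":0,"jaw":-0.2},
    {"x":-0.2,"y":0.2,"z":0,"turn":0,"jaw":-0.2}
  ]
}}

```text
time_s: 29.75
ee_pos: [643.7, -4.6, 93.7]
orientation: [0.531, 0.467, 0.531, -0.467]
ft_force: [-0.5, 0.2, -2.6]
gripper_width: 48.6
```

```bash
python3 - <<'E'
from h import *
np.set_printoptions(precision=2,suppress=True)
s=st();cap('wrist','w29')
E
```

```text
t 29.75 tcp [643.75  -4.58  93.68] jawyaw 7.3 w 48.6 F [-0.52  0.17 -2.63] ch [-84.45  84.52]
```

View pics/w29.png

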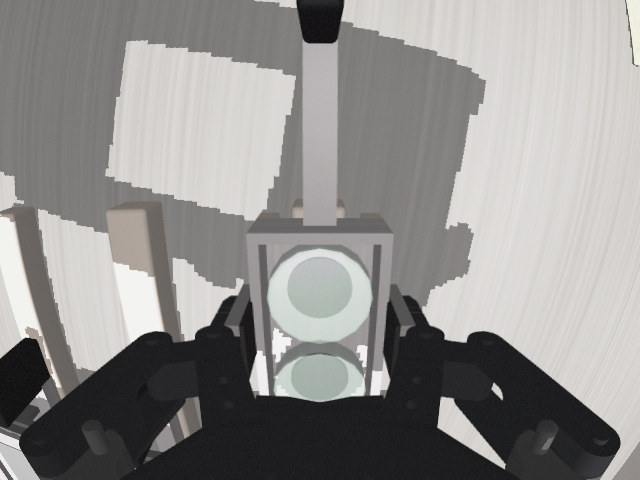

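{"api": "arm_command", "payload": {
  "targets": [
    {"x":0.1,"y":0,"z":0,"turn":0,"jaw":0.4},
    {"x":0.1,"y":0,"z":0,"turn":0,"jaw":0.4},
    {"x":0.1,"y":0,"z":0,"turn":0,"jaw":0.4},
    {"x":-3,"y":0,"z":0,"turn":0,"jaw":0.4},
    {"x":-6,"y":0,"z":0,"turn":0,"jaw":0.4}
  ]
}}

```text
time_s: 30.42
ee_pos: [643.7, -4.5, 154.3]
orientation: [0.531, 0.467, 0.531, -0.467]
ft_force: [0.6, 1.4, -1.3]
gripper_width: 59.8
```

{"api": "arm_command", "payload": {
  "targets": [
    {"x":0,"y":0,"z":-5,"turn":0,"jaw":0.3},
    {"x":0,"y":0,"z":-9,"turn":0,"jaw":0},
    {"x":0,"y":0,"z":-11.7,"turn":0,"jaw":-0.2},
    {"x":0,"y":0,"z":-11.7,"turn":0,"jaw":-0.2},
    {"x":0,"y":0,"z":-11.7,"turn":0,"jaw":-0.2}
  ]
}}

```text
time_s: 31.05
ee_pos: [629.2, 111.1, 154.0]
orientation: [0.531, 0.467, 0.531, -0.467]
ft_force: [0.2, -0.4, -0.2]
gripper_width: 34.5
```

```bash
python3 - <<'E'
from h import *
np.set_printoptions(precision=2,suppress=True)
s=st();cap('wrist','w30');tail('w30')
E
```

```text
t 31.05 tcp [629.16 111.08 154.  ] jawyaw 7.32 w 34.5 F [ 0.2  -0.38 -0.17] ch [-201.03   84.44]
tail 1654 rear -216.59182636483936 y 79.71386649447868 91.34761433559939 tray at -71.59182636483936
```

View pics/w30.png

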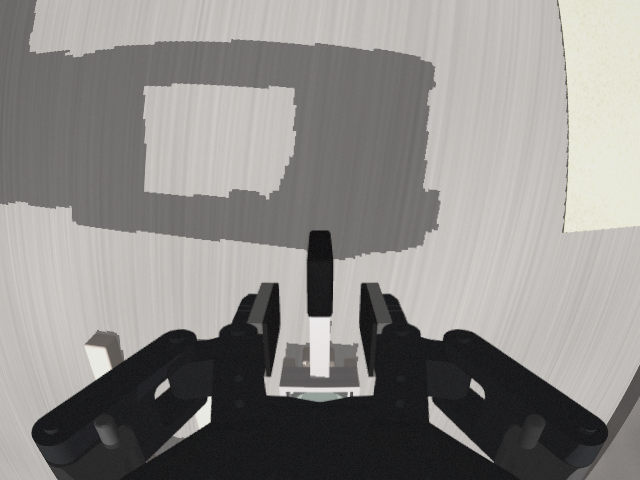

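Tab lies between the jaws; grip it and push.

{"api": "arm_command", "payload": {
  "targets": [
    {"x":1.3,"y":0,"z":0,"turn":0.1,"jaw":-0.2},
    {"x":2.6,"y":0,"z":0,"turn":0.1,"jaw":-0.2},
    {"x":2.6,"y":0,"z":0,"turn":0.1,"jaw":-0.9},
    {"x":2.6,"y":0,"z":0,"turn":0.1,"jaw":-0.9},
    {"x":2.6,"y":0,"z":0,"turn":0.1,"jaw":-0.9}
  ],
  "newtons": 30
}}

```text
time_s: 31.72
ee_pos: [628.9, 111.5, 127.8]
orientation: [0.53, 0.468, 0.531, -0.468]
ft_force: [-0.5, -0.3, -1.8]
gripper_width: 11.3
```

{"api": "arm_command", "payload": {
  "targets": [
    {"x":0,"y":0,"z":0,"turn":0,"jaw":-0.9},
    {"x":0,"y":0,"z":1.8,"turn":0,"jaw":-0.9},
    {"x":0,"y":0,"z":3.6,"turn":0,"jaw":-0.9},
    {"x":0,"y":0,"z":5.4,"turn":0,"jaw":-0.9},
    {"x":0,"y":0,"z":7.2,"turn":0,"jaw":-0.9}
  ]
}}

```text
time_s: 32.35
ee_pos: [638.1, 38.3, 127.9]
orientation: [0.53, 0.468, 0.53, -0.468]
ft_force: [-0.7, 2.0, -1.7]
gripper_width: 11.2
```

```bash
python3 - <<'E'
from h import *
np.set_printoptions(precision=2,suppress=True)
s=st();cap('wrist','w31');tail('w31')
E
```

```text
t 32.35 tcp [638.1   38.32 127.88] jawyaw 7.17 w 11.2 F [-0.7   1.99 -1.66] ch [-127.72   84.26]
tail 1597 rear -143.6582815755926 y 78.16675330530235 92.16264815281994 tray at 1.3417184244073894
```

View pics/w31.png

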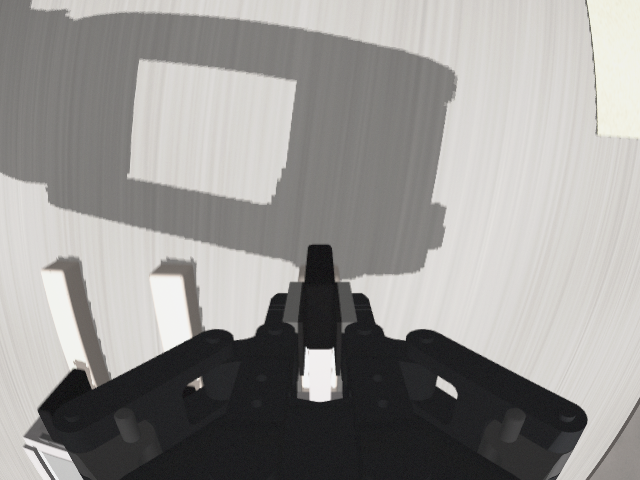

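{"api": "arm_command", "payload": {
  "targets": [
    {"x":0,"y":0,"z":1.8,"turn":0,"jaw":-0.9},
    {"x":0,"y":0,"z":3.6,"turn":0,"jaw":-0.9},
    {"x":0,"y":0,"z":5.4,"turn":0,"jaw":-0.9},
    {"x":0,"y":0,"z":7,"turn":0,"jaw":-0.9},
    {"x":0,"y":0,"z":8.6,"turn":0,"jaw":-0.9}
  ]
}}

```text
time_s: 33.02
ee_pos: [649.0, -46.7, 127.9]
orientation: [0.531, 0.467, 0.53, -0.468]
ft_force: [-0.1, 0.2, -2.2]
gripper_width: 11.2
```

{"api": "arm_command", "payload": {
  "targets": [
    {"x":0,"y":0,"z":0.4,"turn":0,"jaw":-0.9},
    {"x":0,"y":0,"z":0.7,"turn":0,"jaw":-0.9},
    {"x":0,"y":0,"z":0.7,"turn":0,"jaw":-0.9},
    {"x":0,"y":0,"z":0.7,"turn":0,"jaw":-0.9},
    {"x":0,"y":0,"z":0.7,"turn":0,"jaw":-0.9}
  ]
}}

```text
time_s: 33.65
ee_pos: [649.7, -51.7, 127.9]
orientation: [0.531, 0.467, 0.531, -0.467]
ft_force: [1.0, 0.0, -2.2]
gripper_width: 11.0
```

```bash
python3 - <<'E'
from h import *
np.set_printoptions(precision=2,suppress=True)
s=st();cap('wrist','w32');tail('w32')
E
```

```text
t 33.65 tcp [649.68 -51.72 127.9 ] jawyaw 7.24 w 11.0 F [ 0.95  0.04 -2.25] ch [-36.94  84.53]
tail 1579 rear -52.87455380973848 y 78.41614515256255 92.43087946643118 tray at 92.12544619026153
```

{"api": "arm_command", "payload": {
  "targets": [
    {"x":0,"y":0,"z":0.2,"turn":0,"jaw":-0.9},
    {"x":0,"y":0,"z":0.2,"turn":0,"jaw":-0.4},
    {"x":0,"y":0,"z":0.2,"turn":0,"jaw":-0.3},
    {"x":0,"y":0,"z":0.2,"turn":0,"jaw":-0.3},
    {"x":-5,"y":0,"z":0,"turn":0,"jaw":-0.3}
  ]
}}

```text
time_s: 34.33
ee_pos: [646.9, -52.0, 174.2]
orientation: [0.527, 0.466, 0.533, -0.47]
ft_force: [0.8, 0.2, 0.3]
gripper_width: 29.7
```

{"api": "arm_command", "payload": {
  "targets": [
    {"x":-2,"y":-2,"z":-4,"turn":0,"jaw":0},
    {"x":-3,"y":-5,"z":-9,"turn":0,"jaw":0},
    {"x":-3,"y":-8.5,"z":-13,"turn":0,"jaw":0},
    {"x":-3,"y":-8.5,"z":-16,"turn":0,"jaw":0},
    {"x":-3,"y":-8.5,"z":-16,"turn":0,"jaw":0}
  ]
}}

```text
time_s: 34.95
ee_pos: [544.7, 97.6, 208.5]
orientation: [0.531, 0.467, 0.531, -0.466]
ft_force: [0.8, -0.6, -0.2]
gripper_width: 42.5
```

```bash
python3 - <<'E'
from h import *
np.set_printoptions(precision=2,suppress=True)
st(); im,d,p=cap('wrist','w33');cap('side','s33');cap('scene','c33')
im=cv2.imread('pics/s33.png'); a=cv2.resize(im[220:310,290:410],None,fx=5,fy=5,interpolation=cv2.INTER_CUBIC)
cv2.imwrite('pics/s33z.png',a)
im=cv2.imread('pics/w33.png'); cv2.imwrite('pics/w33z.png',cv2.resize(im[240:400,200:440],None,fx=3,fy=3,interpolation=cv2.INTER_CUBIC))
C=cloud(d,p,1)
im=load('w33')[0]
for cy in(-85,0,85):
    c=(C[...,:2]-P2)@np.c_[XC,YC]; z=C[...,2]
    m=(im.max(2)<60)&(abs(c[...,1]-cy)<14)&(z>24)&(z<75)&(c[...,0]<-8)
    print(cy,m.sum(), np.percentile(c[m][:,0],[2,50,98]) if m.sum()>20 else None)
    f=(abs(c[...,1]-cy)>16)&(abs(c[...,1]-cy)<33)&(z>28)&(z<50)&(abs(c[...,0])<60)
    print(' flap pts',f.sum(),np.percentile(c[f][:,0],[2,50,98]) if f.sum()>10 else None)
E
```

```text
t 34.95 tcp [544.75  97.6  208.47] jawyaw 7.38 w 42.5 F [ 0.81 -0.56 -0.16] ch [-198.16   -0.99]
-85 0 None
 flap pts 0 None
0 94 [-50.93 -49.65 -48.71]
 flap pts 0 None
85 0 None
 flap pts 0 None
```

View pics/s33z.png

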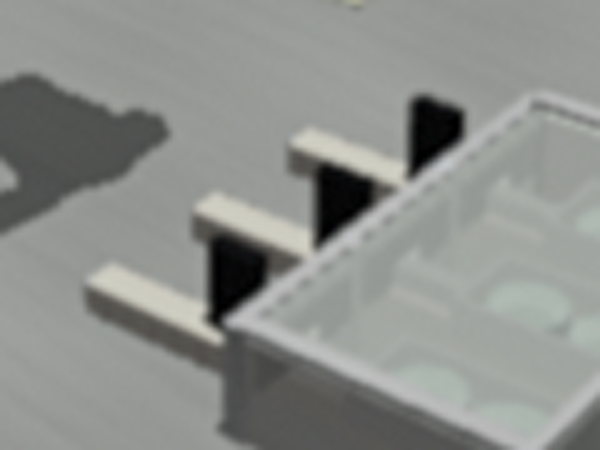

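View pics/w33.png

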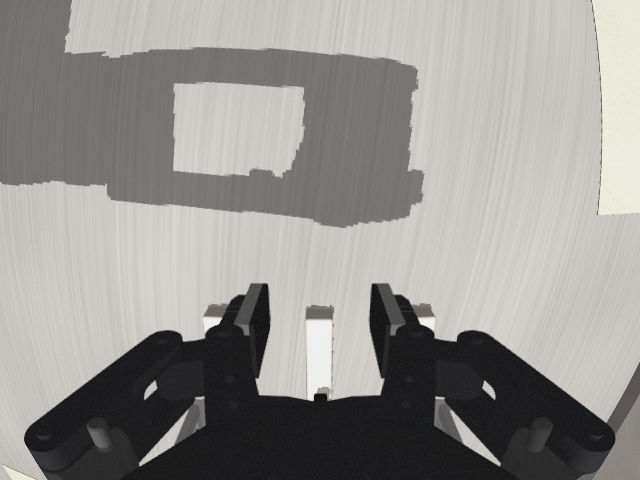

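{"api": "arm_command", "payload": {
  "targets": [
    {"x":-2,"y":0,"z":4,"turn":0.2,"jaw":0.5},
    {"x":-4,"y":0,"z":8,"turn":0.2,"jaw":0.5},
    {"x":-4,"y":0,"z":12,"turn":0.2,"jaw":0.5},
    {"x":-4,"y":0,"z":14,"turn":0.2,"jaw":0.5},
    {"x":-4,"y":0,"z":14,"turn":0.2,"jaw":0.5}
  ]
}}

```text
time_s: 35.72
ee_pos: [562.9, -44.6, 247.4]
orientation: [0.528, 0.469, 0.529, -0.47]
ft_force: [-0.2, 0.3, 0.2]
gripper_width: 64.2
```

```bash
python3 - <<'E'
from h import *
np.set_printoptions(precision=2,suppress=True)
st(); im,d,p=cap('wrist','w34')
i=cv2.imread('pics/w34.png'); cv2.imwrite('pics/w34z.png',cv2.resize(i[180:380,190:450],None,fx=3,fy=3,interpolation=cv2.INTER_CUBIC))
C=cloud(d,p,1)
for cy in(-85,0,85):
    c=(C[...,:2]-P2)@np.c_[XC,YC]; z=C[...,2]
    m=(im.max(2)<60)&(abs(c[...,1]-cy)<14)&(z>24)&(z<75)&(c[...,0]<-8)
    print(cy,m.sum(), np.percentile(c[m][:,0],[2,50,98]) if m.sum()>20 else None)
    f=(abs(c[...,1]-cy)>16)&(abs(c[...,1]-cy)<33)&(z>27)&(z<50)&(abs(c[...,0])<60)
    print(' flap pts',f.sum(),np.percentile(c[f][:,0],[2,50,98]) if f.sum()>10 else None,np.percentile(z[f],[2,98]) if f.sum()>10 else 0)
im=cv2.imread('pics/c33.png'); b=cv2.resize(im[200:310,180:340],(785,540),interpolation=cv2.INTER_CUBIC);cv2.imwrite('pics/c33z.png',b)
E
```

```text
t 35.725 tcp [562.95 -44.62 247.4 ] jawyaw 6.8 w 64.2 F [-0.23  0.35  0.17] ch [-54.78  -0.64]
-85 1112 [-51.34 -40.13 -23.4 ]
 flap pts 43 [1.6  2.07 2.78] [27.16 29.94]
0 454 [-50.38 -49.32 -10.03]
 flap pts 37 [0.94 1.52 1.95] [27.03 29.44]
85 1128 [-50.68 -38.35 -23.23]
 flap pts 36 [1.04 1.59 2.16] [27.08 30.24]
```

View pics/w34z.png

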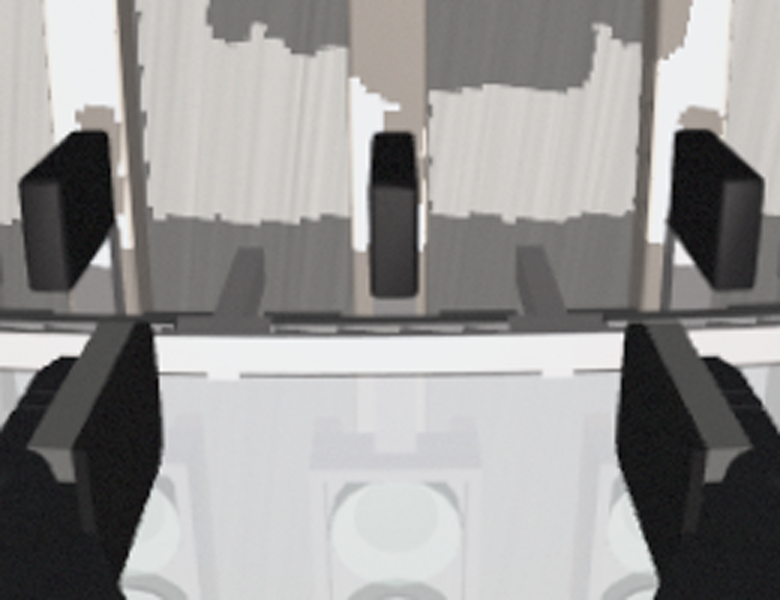

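View pics/c33z.png

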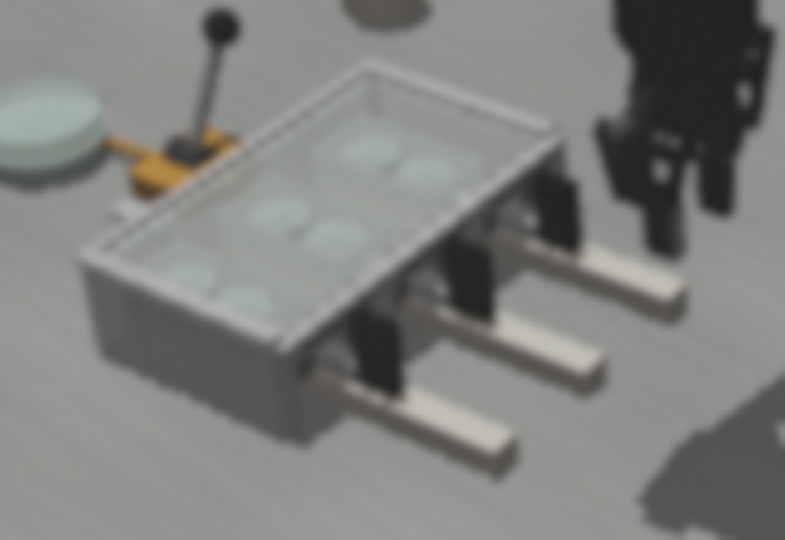

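```bash
python3 - <<'E'
from h import *
go((526.6,-330.6),7.15)
E
```

```text
y -7.013023269433832 z 28.080726599091776 turn -0.27676495231740983
```

{"api": "arm_command", "payload": {
  "targets": [
    {"x":0,"y":-1.5,"z":6,"turn":-0.3,"jaw":0.5},
    {"x":0,"y":-3,"z":12,"turn":-0.3,"jaw":0.5},
    {"x":0,"y":-4.5,"z":18,"turn":-0.3,"jaw":0.5},
    {"x":0,"y":-6,"z":24,"turn":-0.3,"jaw":0.5},
    {"x":0,"y":-7,"z":27.6,"turn":-0.3,"jaw":0.5}
  ]
}}

```text
time_s: 36.4
ee_pos: [527.1, -326.7, 247.5]
orientation: [0.531, 0.467, 0.531, -0.467]
ft_force: [-0.5, -0.5, 0.4]
gripper_width: 64.3
```

{"api": "arm_command", "payload": {
  "targets": [
    {"x":2,"y":0,"z":0,"turn":0,"jaw":0.5},
    {"x":4,"y":0,"z":0,"turn":0,"jaw":0.5},
    {"x":4,"y":0,"z":0,"turn":0,"jaw":0.5},
    {"x":4,"y":0,"z":0,"turn":0,"jaw":0.5},
    {"x":4,"y":0,"z":0,"turn":0,"jaw":0.5}
  ]
}}

```text
time_s: 37.02
ee_pos: [527.8, -325.2, 208.9]
orientation: [0.532, 0.467, 0.53, -0.467]
ft_force: [-0.2, 0.3, 0.2]
gripper_width: 63.8
```

```bash
python3 - <<'E'
from h import *
st(); go((526.6,-330.6),7.15);cap('wrist','w35')
E
```

```text
t 37.025 tcp [ 527.81537508 -325.21592896  208.93952991] jawyaw 7.35 w 63.8 F [-0.19334306  0.2981741   0.21006541] ch [219.24887892 -70.428798  ]
y -0.18941485611716713 z 0.5184351607756558 turn 0.19974305799861103
```

View pics/w35.png

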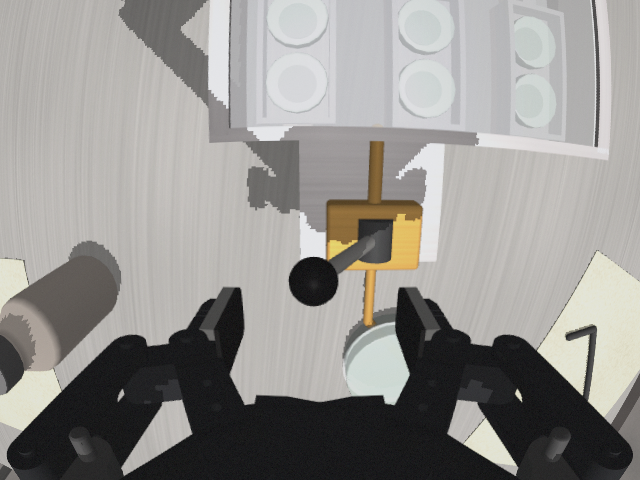

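{"api": "arm_command", "payload": {
  "targets": [
    {"x":3,"y":-0.2,"z":0.5,"turn":0.2,"jaw":0.4},
    {"x":6.1,"y":-0.2,"z":0.5,"turn":0.2,"jaw":0.2},
    {"x":6.1,"y":-0.2,"z":0.5,"turn":0.2,"jaw":0},
    {"x":6.1,"y":-0.2,"z":0.5,"turn":0.2,"jaw":0},
    {"x":6.1,"y":0.5,"z":0.5,"turn":0.2,"jaw":0}
  ]
}}

```text
time_s: 37.7
ee_pos: [533.3, -330.3, 148.6]
orientation: [0.531, 0.468, 0.529, -0.468]
ft_force: [0.1, 0.4, -0.6]
gripper_width: 42.8
```

```bash
python3 - <<'E'
from h import *
st(); go(P2+225*XC+(-30+51.3)*YC,7.15)
E
```

```text
t 37.7 tcp [ 533.26230532 -330.29300145  148.56506741] jawyaw 7.08 w 42.8 F [ 0.14194876  0.4072735  -0.63080499] ch [224.96449305 -65.65644934]
y 8.695714992921767 z -0.008585920077768962 turn -0.07217736196385882
```

{"api": "arm_command", "payload": {
  "targets": [
    {"x":0,"y":1.6,"z":0,"turn":0,"jaw":0},
    {"x":0,"y":3.3,"z":0,"turn":0,"jaw":0},
    {"x":0,"y":5,"z":0,"turn":0,"jaw":0},
    {"x":0,"y":6.6,"z":0,"turn":0,"jaw":0},
    {"x":0,"y":8,"z":0,"turn":0,"jaw":0}
  ]
}}

```text
time_s: 38.33
ee_pos: [613.0, -319.5, 146.4]
orientation: [0.53, 0.468, 0.53, -0.468]
ft_force: [-0.7, 0.1, -0.4]
gripper_width: 42.4
```

{"api": "arm_command", "payload": {
  "targets": [
    {"x":0,"y":0.3,"z":0,"turn":0,"jaw":0},
    {"x":0,"y":0.6,"z":0,"turn":0,"jaw":0},
    {"x":0,"y":0.8,"z":0,"turn":0,"jaw":0},
    {"x":0,"y":0.8,"z":0,"turn":0,"jaw":0},
    {"x":0,"y":0.8,"z":0,"turn":0,"jaw":0}
  ]
}}

```text
time_s: 38.95
ee_pos: [615.3, -319.2, 145.9]
orientation: [0.527, 0.466, 0.533, -0.47]
ft_force: [-11.6, -2.3, 2.9]
gripper_width: 42.4
```

```bash
python3 - <<'E'
from h import *
st(); go(P2+225*XC+(-30+51.3)*YC,7.15)
E
```

```text
t 38.95 tcp [ 615.29526342 -319.21059578  145.90759851] jawyaw 7.1 w 42.4 F [-11.57553758  -2.33206943   2.91760912] ch [224.18163343  17.11641119]
y 0.41833493011405504 z 0.0805910912510304 turn -0.048349850989319876
```

{"api": "arm_command", "payload": {
  "targets": [
    {"x":0,"y":-0.9,"z":0,"turn":0,"jaw":0},
    {"x":0,"y":-1.1,"z":0,"turn":0,"jaw":0},
    {"x":0,"y":-1.1,"z":0,"turn":0,"jaw":0.2},
    {"x":-5,"y":-1.1,"z":0,"turn":0,"jaw":0.2},
    {"x":-11,"y":-1.1,"z":0,"turn":0,"jaw":0.2}
  ]
}}

```text
time_s: 39.58
ee_pos: [609.0, -319.7, 256.4]
orientation: [0.529, 0.468, 0.531, -0.468]
ft_force: [1.3, -1.5, -1.4]
gripper_width: 51.4
```

{"api": "arm_command", "payload": {
  "targets": [
    {"x":-4,"y":0,"z":-5,"turn":0,"jaw":0.2},
    {"x":-6,"y":0,"z":-10,"turn":0,"jaw":0.2},
    {"x":-6,"y":0,"z":-15,"turn":0,"jaw":0.2},
    {"x":-6,"y":0,"z":-15,"turn":0,"jaw":0.2},
    {"x":-6,"y":0,"z":-15,"turn":0,"jaw":0.2}
  ]
}}

```text
time_s: 40.2
ee_pos: [591.1, -171.3, 317.2]
orientation: [0.531, 0.468, 0.53, -0.468]
ft_force: [-0.2, -0.6, -0.7]
gripper_width: 51.2
```

```bash
python3 - <<'E'
from h import *
np.set_printoptions(precision=2,suppress=True)
st(); cap('wrist','w36'); cap('scene','c36')
im2,d2,p2=cap('side','s36')
for n in('side','scene'):
  im2,d2,p2=load({'side':'s36','scene':'c36'}[n])
  C=cloud(d2,p2,0);m=((C[...,2]>70)&(im2.max(2)<60)&(C[...,1]<-280)&(C[...,2]<125)).astype(np.uint8);k,l,s,ce=cv2.connectedComponentsWithStats(m)
  for i in range(1,k):
    if s[i,4]>12:print(n,s[i],ce[i],C[l==i].mean(0))
E
```

```text
t 40.2 tcp [ 591.08 -171.34  317.2 ] jawyaw 7.17 w 51.2 F [-0.24 -0.56 -0.75] ch [74.45 11.5 ]
side [457 273  11  12  97] [461.92 278.11] [ 603.25 -323.93  106.58]
scene [208  92   3  10  14] [209.07  96.36] [ -136.98 -1256.86    96.09]
scene [ 38 139  63  27 804] [ 70.26 155.03] [  653.74 -1114.05    97.88]
scene [203 215   6   6  31] [205.55 217.42] [ 615.17 -312.32  104.75]
```

View pics/w36.png

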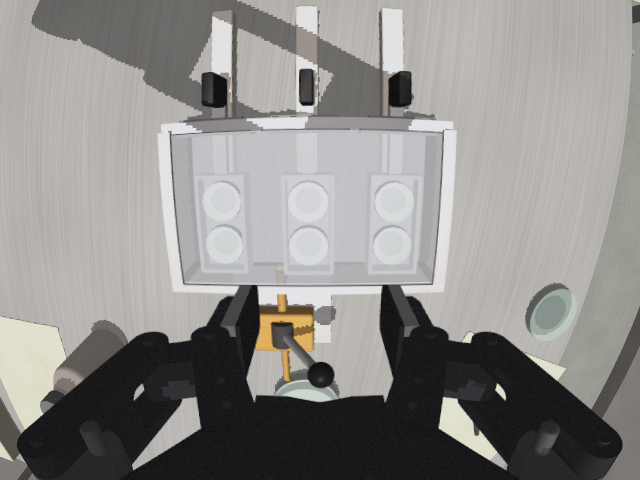

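View pics/s36.png

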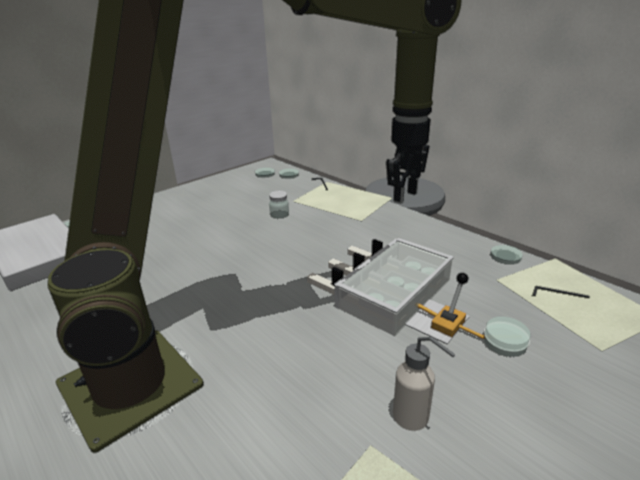

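```bash
python3 - <<'E'
from h import *
np.set_printoptions(precision=3,suppress=True)
w=load('w36')[2]; piv=np.array([568.7,-325.9,22]);yc=np.r_[YC,0]
for o in([(w,(320.5,374.5),1),(load('s36')[2],(461.9,278.1),0)],[(w,(320.5,374.5),1),(load('s36')[2],(461.9,278.1),0),(load('c36')[2],(205.55,217.4),0)]):
    B=tri(o);v=B-piv;print(B,v@yc,np.arctan2(v@yc,v[2])+.5)
# pivot check via block cylinder in wrist
B0=np.array([526.6,-330.6,99.8]);print('swing between stops (mm)',np.linalg.norm(B-B0),'-> rad',2*np.arcsin(np.linalg.norm((B-B0)[:2])/180))
E
```

```text
[ 611.857 -320.097  100.777] 43.54279801177309 1.0049390817899522
[ 611.512 -319.694  100.634] 43.25020080516363 1.002860168590197
swing between stops (mm) 85.61305681806391 -> rad 0.9913045875866318
```

```bash
python3 -c "
from rig import r
print(r.finish_job())"
```

```text
the job is handed in; nothing more can be done
None
```

The job is done and handed in at about 40 s of the 210 s allowed. I turned the gas off first (lever at its stop, measured at about 0.00 rad). Then I put all three sleds onto the rails and pushed each one in by its tab, one to each port. Last, I turned the gas fully on again.

**Last checks:**
- **Sleds:** the tails measured about 51 mm outside the front plane, which puts the tray centres at about 94 mm. The flap drops shut past about 83 mm.
- **Flaps:** the lower edges of all three showed at 1–2 mm inside the front plane and 27–30 mm up, so they hang shut with only the tail bars and tabs outside.
- **Valve:** the lever was pushed to its stop and measured at 1.00 rad in two and three views.
- **Other things:** I did not touch the bottle, jar or dishes, and I saw no sled knocked aside and no grip slip.

**Brief presses or mismatches:**
- The fingertips pressed the bench with about 26 N at the first grasp.
- The third sled was pressed on its rail with about 25 N. I lifted it 2 mm and re-centred it before letting go.
- The lever measured about 0.96 rad at the start, a little short of the 1.0 it reads now.

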